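# Load the slide carrier and latch its bar

### The job

Make up the slide carrier for transport: take out the grey mailer left in it and lay it flat in the steel returns tray, lay every coloured mailer on the bench flat in the carrier compartment of its own colour, with its white label at the black-striped end by the bar, and lay the spatula flat in the long front compartment, either way round. Only when everything is laid, press the sprung hold-down bar down until its catch holds it. Leave the other things on the bench where they are.

Things in the scene. Friction and masses are not known exactly. Their poses are not given: they have to be found in the camera images.
- red_c (a point): centre of the red slide mailer, a flat closed plastic box 84 long (its x) x 30 wide (its y) x 16 high (z), about 35 g; lies on the bench at the start. x points to its labelled end. May be absent
- red_label (a point): centre of the white paper label on top of the red mailer, 27.5 mm from the mailer's centre towards its labelled end, 8 mm above the centre
- yellow_c (a point): centre of the yellow slide mailer, a flat closed plastic box 84 long (its x) x 30 wide (its y) x 16 high (z), about 35 g; lies on the bench at the start. x points to its labelled end. May be absent
- yellow_label (a point): centre of the white paper label on top of the yellow mailer, 27.5 mm from the mailer's centre towards its labelled end, 8 mm above the centre
- green_c (a point): centre of the green slide mailer, a flat closed plastic box 84 long (its x) x 30 wide (its y) x 16 high (z), about 35 g; lies on the bench at the start. x points to its labelled end. May be absent
- green_label (a point): centre of the white paper label on top of the green mailer, 27.5 mm from the mailer's centre towards its labelled end, 8 mm above the centre
- blue_c (a point): centre of the blue slide mailer, a flat closed plastic box 84 long (its x) x 30 wide (its y) x 16 high (z), about 35 g; lies on the bench at the start. x points to its labelled end. May be absent
- blue_label (a point): centre of the white paper label on top of the blue mailer, 27.5 mm from the mailer's centre towards its labelled end, 8 mm above the centre
- old1_c (a point): centre of a grey unlabelled mailer left from the last run, 84 (x) x 30 (y) x 16 (z) mm, about 35 g; if present it lies in the red compartment at the start, with its x along the compartment's x. Exactly one of old1 and old2 is present
- old2_c (a point): centre of a grey unlabelled mailer left from the last run, 84 (x) x 30 (y) x 16 (z) mm, about 35 g; if present it lies in the green compartment at the start, with its x along the compartment's x. Exactly one of old1 and old2 is present
- pocket_red (a point): centre of the red-floored compartment of the white carrier tray, at floor level (3 mm above the bench). The compartment is 92 mm long (x) x 38 wide (y), its walls rise 5 mm above the floor, so a mailer laid in it stands 11 mm proud and has 4 mm play all round. x points to the end with the black stripe, next to the hold-down bar. Compartments lie 62 mm apart, centre to centre (red, yellow, green, blue from left to right as seen from the robot); the tray is fixed
- pocket_yellow (a point): centre of the yellow-floored compartment of the white carrier tray, at floor level (3 mm above the bench). The compartment is 92 mm long (x) x 38 wide (y), its walls rise 5 mm above the floor, so a mailer laid in it stands 11 mm proud and has 4 mm play all round. x points to the end with the black stripe, next to the hold-down bar. Compartments lie 62 mm apart, centre to centre (red, yellow, green, blue from left to right as seen from the robot); the tray is fixed
- pocket_green (a point): centre of the green-floored compartment of the white carrier tray, at floor level (3 mm above the bench). The compartment is 92 mm long (x) x 38 wide (y), its walls rise 5 mm above the floor, so a mailer laid in it stands 11 mm proud and has 4 mm play all round. x points to the end with the black stripe, next to the hold-down bar. Compartments lie 62 mm apart, centre to centre (red, yellow, green, blue from left to right as seen from the robot); the tray is fixed
- pocket_blue (a point): centre of the blue-floored compartment of the white carrier tray, at floor level (3 mm above the bench). The compartment is 92 mm long (x) x 38 wide (y), its walls rise 5 mm above the floor, so a mailer laid in it stands 11 mm proud and has 4 mm play all round. x points to the end with the black stripe, next to the hold-down bar. Compartments lie 62 mm apart, centre to centre (red, yellow, green, blue from left to right as seen from the robot); the tray is fixed
- pocket_spatula (a point): centre of the long grey-floored compartment nearest the robot on the same tray, at floor level (3 mm above the bench): 180 mm along its y, 32 mm along x, walls 5 mm above the floor
- spatula_c (a point): the spatula's point to grip, half-way up its handle and close to its centre of mass. Handle black, 100 long x 14 wide x 15 high, running from 65 mm behind to 35 mm ahead of this point; steel blade 20 wide, 3 thick, reaching 105 mm ahead of it. x points to the blade, z up; about 50 g. Overall 170 mm; its middle lies 20 mm ahead of this point along x
- returns_floor (a point): centre of the floor (3 mm above the bench) of the small steel returns tray: inside 116 mm along x, 58 mm along y, rim 5 mm above the floor; fixed
- bar (a joint): the hold-down bar's hinge, rad: 0 = sprung up (50 degrees above level), 0.87 = down and level; 10 to 16 N on the pad takes it past a spring catch, which it passes at about 0.7 and which then holds it within 0.04 of fully down (stop at 0.88) when it is let go; let go earlier it springs up
- bar_hinge (a point): point on the bar's hinge axis (28 mm above the bench), half-way along it; the axis is this point's y. With the bar level the pad's top lies 78 mm from it towards -x and 8 mm above it; with the bar up, the same point turned 0.87 rad about y, above the tray. The crosspiece's underside then clears the mailers by 5 mm. Behind the hinge, 24 mm along x and 29 mm along y, stands the grey catch housing, 83 mm high
- bar_pad (a point): centre of the top face of the orange pad (24 x 44 mm, 44 along the hinge) that sits at the middle of the bar's 240 mm crosspiece: the place to press. It travels on an arc about the hinge
- jar: bystander, to be left alone: specimen jar with red cap, 44 mm across, 62 high; origin at the centre of its underside
- reagent: bystander, to be left alone: brown bottle, 40 mm across, 75 high; origin at the centre of its underside
- stain: bystander, to be left alone: white bottle with blue cap, 36 mm across, 65 high; origin at the centre of its underside
There are look-alikes about, which are no part of the job. There is more than one size of the part that bears blue_c; the job needs the smaller.

How it is judged (in metres and radians):
On the way, in this order (a step that is already met when the one before it is completed fails the run):
1. grey mailer in the returns tray, every coloured mailer and the spatula flat in its compartment, bar still up (x of red_c in the frame of pocket_red between -0.008 and 0.008 m and y of red_c in the frame of pocket_red between -0.008 and 0.008 m and z of red_c in the frame of pocket_red between 0.004 and 0.0105 m and angle between each of red_c, yellow_c, green_c, blue_c, spatula_c, old1_c, old2_c's own z axis and vertical below 0.08 rad and x of red_label in the frame of pocket_red above 0.015 m and x of yellow_c in the frame of pocket_yellow between -0.008 and 0.008 m and y of yellow_c in the frame of pocket_yellow between -0.008 and 0.008 m and z of yellow_c in the frame of pocket_yellow between 0.004 and 0.0105 m and x of yellow_label in the frame of pocket_yellow above 0.015 m and x of green_c in the frame of pocket_green between -0.008 and 0.008 m and y of green_c in the frame of pocket_green between -0.008 and 0.008 m and z of green_c in the frame of pocket_green between 0.004 and 0.0105 m and x of green_label in the frame of pocket_green above 0.015 m and x of blue_c in the frame of pocket_blue between -0.008 and 0.008 m and y of blue_c in the frame of pocket_blue between -0.008 and 0.008 m and z of blue_c in the frame of pocket_blue between 0.004 and 0.0105 m and x of blue_label in the frame of pocket_blue above 0.015 m and x of spatula_c in the frame of pocket_spatula between -0.01 and 0.01 m and y of spatula_c in the frame of pocket_spatula between -0.032 and 0.032 m and z of spatula_c in the frame of pocket_spatula between 0.004 and 0.0105 m and angle between the x axis of spatula_c and the y axis of pocket_spatula, either way round below 0.15 rad and x of old1_c in the frame of returns_floor between -0.022 and 0.022 m and y of old1_c in the frame of returns_floor between -0.018 and 0.018 m and z of old1_c in the frame of returns_floor between 0.004 and 0.0105 m and x of old2_c in the frame of returns_floor between -0.022 and 0.022 m and y of old2_c in the frame of returns_floor between -0.018 and 0.018 m and z of old2_c in the frame of returns_floor between 0.004 and 0.0105 m and value of joint bar below 0.3 rad), for 0.2 s.
2. bar pressed down past its catch (value of joint bar above 0.8 rad), for 0.1 s.
At the end, for the whole second after the job is handed in: Each coloured mailer lies flat in the compartment of its colour (within 8 mm, tilt under 0.08 rad), label at the striped end; the spatula lies flat along the long compartment (0.15 rad), the grey mailer flat in the returns tray; the bar stays down by itself (over 0.80 rad) (x of red_c in the frame of pocket_red between -0.008 and 0.008 m and y of red_c in the frame of pocket_red between -0.008 and 0.008 m and z of red_c in the frame of pocket_red between 0.004 and 0.0105 m and angle between each of red_c, yellow_c, green_c, blue_c, spatula_c, old1_c, old2_c's own z axis and vertical below 0.08 rad and x of red_label in the frame of pocket_red above 0.015 m and x of yellow_c in the frame of pocket_yellow between -0.008 and 0.008 m and y of yellow_c in the frame of pocket_yellow between -0.008 and 0.008 m and z of yellow_c in the frame of pocket_yellow between 0.004 and 0.0105 m and x of yellow_label in the frame of pocket_yellow above 0.015 m and x of green_c in the frame of pocket_green between -0.008 and 0.008 m and y of green_c in the frame of pocket_green between -0.008 and 0.008 m and z of green_c in the frame of pocket_green between 0.004 and 0.0105 m and x of green_label in the frame of pocket_green above 0.015 m and x of blue_c in the frame of pocket_blue between -0.008 and 0.008 m and y of blue_c in the frame of pocket_blue between -0.008 and 0.008 m and z of blue_c in the frame of pocket_blue between 0.004 and 0.0105 m and x of blue_label in the frame of pocket_blue above 0.015 m and x of spatula_c in the frame of pocket_spatula between -0.01 and 0.01 m and y of spatula_c in the frame of pocket_spatula between -0.032 and 0.032 m and z of spatula_c in the frame of pocket_spatula between 0.004 and 0.0105 m and angle between the x axis of spatula_c and the y axis of pocket_spatula, either way round below 0.15 rad and x of old1_c in the frame of returns_floor between -0.022 and 0.022 m and y of old1_c in the frame of returns_floor between -0.018 and 0.018 m and z of old1_c in the frame of returns_floor between 0.004 and 0.0105 m and x of old2_c in the frame of returns_floor between -0.022 and 0.022 m and y of old2_c in the frame of returns_floor between -0.018 and 0.018 m and z of old2_c in the frame of returns_floor between 0.004 and 0.0105 m and value of joint bar above 0.8 rad and linear speed of each of red, yellow, green, blue, old1, old2, spatula below 0.03 m/s); the robot touches nothing.
It fails at once if the jar is knocked more than 4 cm from its place (distance of jar from where it was at the start of the episode above 0.04 m).
It fails at once if the reagent is knocked more than 4 cm from its place (distance of reagent from where it was at the start of the episode above 0.04 m).
It fails at once if the stain is knocked more than 4 cm from its place (distance of stain from where it was at the start of the episode above 0.04 m).
Of red, yellow, green, blue only 3 to 4 are there at a start; the rules pass over those that are not, and their reading is None.
Of old1, old2 only 1 to 1 are there at a start; the rules pass over those that are not, and their reading is None.
At some moment in a run one of red, yellow, green, blue, spatula may be knocked a few centimetres aside while the robot is not near it.
Once in a run the grip may slacken for a moment while it holds something.
It also fails if it takes over 208 s, if anything falls off the work surface, if the arm or the gripper's body presses on something with over 40 N, if the wrist force passes 120 N, or if a joint passes its speed limit or range.

### The arm

A 6-joint arm with a two-finger parallel gripper is mounted at the origin on the work surface. World frame = base frame: x ahead of the robot, y to its left, z up, the work surface at z = 0. Lengths are in mm, angles in rad, forces in N, time in s.
With the tool pointing down it reaches from about 300 to 775 mm from the base axis. Payload 14.6 kg.
Tool frame: the origin (TCP) lies on the front face of the gripper's body, between the roots of the fingers; the fingertips stand 97 mm ahead of it and the grasp point (between the pads) lies 78 mm ahead of it; z points along the fingers, y is the line along which they close (so a half turn about z gives the same grasp; the last joint's range is limited). The gripper opens to 94 mm and grips with 3 to 60 N. Pads are 16 mm wide; open, the fingers measure 119 mm over their backs; the gripper's body (75 mm by 177 mm) begins 78 mm behind the grasp point.
Start: joints at [-1.221, 0.3, 1.521, -0, 1.321, -0.067], TCP at [222.652, -502.907, 302.646] pointing down, gripper open.
Joint ranges: [-3.03, 3.03], [-0.79, 2.21], [0.23, 2.52], [-1.04, 4.18], [0, 3.07], [-2.55, 2.55]. Speed limits (rad/s): [2.22, 2.22, 2.57, 3.14, 3.14, 3.14].

### API

Orientations are given as [roll, pitch, yaw] about the fixed x, y, z axes, in that order (R = Rz(yaw) Ry(pitch) Rx(roll)).
In Python, from cell import * gives the robot as it stands.
- The arm moves only by the tool carry_out, never from a script. Its arguments are lists of equal length, an entry for each row: "slide": the shift along the world's x, y, z scaled (see below), a list of three; "dr": the turn, a rotation vector about the world's x, y, z scaled (see below), a list of three; "gripper": the opening in per cent of the stroke, from 0 (shut) to 100 (fully open). A call has 1 to 10 rows; each row is the pose to reach, as a shift and turn from the pose commanded when the call began, turning the shorter way round; what a row does not reach only later rows make up. The controller multiplies each number of a shift by 0.25 m and each number of a turn by 360 degrees. A row lasts 1/12 s, in which the tool goes at most 41.7 mm and 7.16 degrees, less where a joint would pass 70% of its speed; a pose out of reach is approached as far as the arm can. A call with a number of a shift or a turn outside -1 to 1 is refused whole. A call with a gripper value outside its range is refused whole. The fingers move at their own pace and stop on an object; "newtons" is the grip in N (left out, the last holds). Time passes only in rows, so rows that repeat a pose let the fingers close. It gives the time, the measured TCP pose, the force, the opening and the grip force at its end, in the units of the state.
- read_state(): the state, without advancing time (a new reading comes with each control period).
- camera(name): name is "scene" or "top" or "wrist"; returns the picture (480x640x3 uint8, red, green, blue); there is no depth.
- camera_model(name): a dict with "vfov" (degrees; the focal length in pixels is half the picture's height over the tangent of half this angle, whatever the lens; pixels are square), "cx", "cy" (the principal point, pixels), "R" (3x3) and "t" (3): a world point X has camera coordinates R X + t. Camera axes: x right, y down, z forward; pixel columns grow to the right and rows downward; lengths in mm; the calibration is good to about 2 mm. A picture is of the moment at which its call begins: read the wrist's pose just before it. camera_model takes no time and is no camera call; for the wrist camera it gives the pose at the moment of the call.
- sign_off(): hands the job in; it is judged then, once.
The state is a dict: "clock": time; "joints": joint angles; "qd": joint speeds; "effort": joint torques, N m; "eef_pos": TCP position; "eef_rot": TCP orientation; "wrist_force": force on the tool from outside, world axes, zero at the start; "moment": the same for the moment, N m; "finger_gap": finger opening in mm; "finger_force": force on a finger pad.
Only numpy, scipy, OpenCV 4.12 (cv2) and the standard library are available. Lean on these libraries where they do the work, as an engineer would, in place of code of your own. Each camera call takes 0.05 s, during which the arm holds its last target. There are 200 camera calls.

## Working session

There is one attempt and no reset: what is moved stays moved. The work goes in short steps, Python scripts to look and compute and a tool call to move; the robot and the scene stay as the last step left them, time stands still between calls to the robot, and variables do not carry over. Pictures are saved under pics/ and viewed, at most 16 in all, crops included, and the job is handed in when it is done.

Besides the shell and the picture viewer there is one more tool, called in YAML: its name, and indented under it one key for each argument. carry_out: Moves the arm, as the interface text tells. Its arguments: {"type":"object","properties":{"slide":{"type":"array","items":{"type":"array","items":{"type":"number","minimum":-1,"maximum":1}}},"dr":{"type":"array","items":{"type":"array","items":{"type":"number","minimum":-1,"maximum":1}}},"gripper":{"type":"array","items":{"type":"number"}},"newtons":{"type":"number"}},"required":["slide","dr","gripper"]}

```bash
mkdir -p pics; ls; python3 - <<'E'
from cell import *
import cv2
s=read_state(); print(s)
for n in ("top","scene"):
    print(n,camera_model(n)); cv2.imwrite(f"pics/{n}0.png",camera(n)[:,:,::-1])
E
```

```text
pics
{'clock': 0.0, 'joints': array([-1.22058021e+00,  3.00466856e-01,  1.52158232e+00, -2.57764336e-05,
        1.32069067e+00, -6.66004512e-02]), 'qd': array([-0.00112611, -0.0002678 , -0.00167589, -0.00257253, -0.00105421,
        0.00046816]), 'effort': array([ 5.93475361e-04, -5.31803620e+01, -3.52735698e+01,  7.08882906e-02,
        2.44696724e-02, -6.50537595e-05]), 'eef_pos': array([ 222.60989472, -502.77202473,  302.0880675 ]), 'eef_rot': array([-3.14044634e+00, -5.14356967e-05,  4.16822932e-01]), 'wrist_force': array([ 0.35346022, -0.38747999, -0.61724205]), 'moment': array([-0.02580725,  0.00553261, -0.00616893]), 'finger_force': 0.0, 'finger_gap': 94.02507919569878}
top {'vfov': 52.15054535913217, 'cx': 307.69925741324977, 'cy': 242.44435809215227, 'R': array([[-0.02594305, -0.99965334, -0.00449001],
       [-0.99511894,  0.02625264, -0.09512668],
       [ 0.09521158,  0.00200022, -0.99545505]]), 't': array([  73.74971418,  589.86659591, 1074.70051112])}
scene {'vfov': 57.363950149780734, 'cx': 311.39261189239267, 'cy': 231.53547424626862, 'R': array([[ 0.38038425,  0.92457384, -0.02170322],
       [ 0.61816783, -0.27163867, -0.73761845],
       [-0.68787816,  0.26716221, -0.67486887]]), 't': array([-258.10023244, -281.35713505, 1612.12287649])}
```

View pics/top0.png

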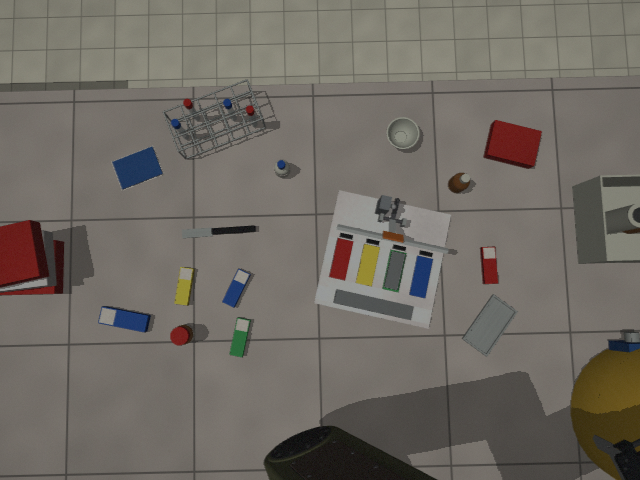

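View pics/scene0.png

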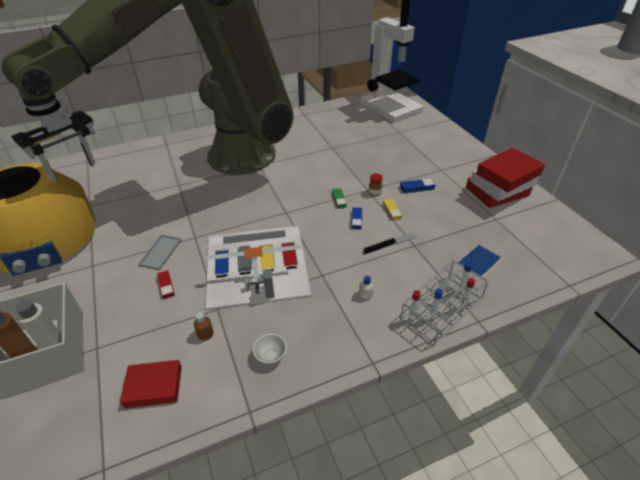

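The top view shows the carrier at about (385,260), with the grey mailer in the green pocket at (395,270). The returns tray is at (489,325). Red is at (489,265), yellow (185,286), green (240,337), and the spatula (220,231) with its blade to the left.
There are two blue candidates: (237,288), the shorter one, and (124,319), the longer one. The job needs the smaller, so (237,288). I'll confirm this by measuring and with a crop.

```bash
cat > h.py <<'E'
from cell import *
import cv2, numpy as np
from scipy.spatial.transform import Rotation as Rot
def f_(m): return 240/np.tan(np.radians(m["vfov"])/2)
def px2w(m,uv,z):
    uv=np.atleast_2d(uv).astype(float); f=f_(m)
    d=np.c_[(uv[:,0]-m["cx"])/f,(uv[:,1]-m["cy"])/f,np.ones(len(uv))]@m["R"]
    c=-m["R"].T@m["t"]; s=(z-c[2])/d[:,2]
    return (c+d*s[:,None])[:,:2]
def w2px(m,X):
    X=np.atleast_2d(X).astype(float); p=X@m["R"].T+m["t"]
    return p[:,:2]/p[:,2:]*f_(m)+[m["cx"],m["cy"]]
def warp(img,m,z,c,half=(100,100),res=2.0):
    "bird's-eye picture of plane z round c: col grows with -y, row with -x, res px/mm"
    w,h=int(2*half[1]*res),int(2*half[0]*res)
    q=np.float32([[0,0],[w,0],[w,h],[0,h]])
    W=[(c[0]+half[0]-v/res,c[1]+half[1]-u/res,z) for u,v in q]
    H=cv2.getPerspectiveTransform(q,np.float32(w2px(m,W)))
    return cv2.warpPerspective(img,H,(w,h),flags=cv2.WARP_INVERSE_MAP|cv2.INTER_LINEAR)
HUE={'red':[(0,8),(172,180)],'yellow':[(20,35)],'green':[(50,80)],'blue':[(100,125)]}
def mask(img,col,smin=110,vmin=40):
    h=cv2.cvtColor(img,cv2.COLOR_RGB2HSV); k=np.zeros(h.shape[:2],np.uint8)
    for a,b in HUE[col]: k|=cv2.inRange(h,(a,smin,vmin),(b,255,255))
    return k
def rect(k,c,half,res):
    "largest blob -> centre, long, wide, yaw of long axis"
    cs,_=cv2.findContours(k,cv2.RETR_EXTERNAL,cv2.CHAIN_APPROX_NONE)
    b=cv2.boxPoints(cv2.minAreaRect(max(cs,key=cv2.contourArea)))
    P=np.c_[c[0]+half[0]-(b[:,1]+.5)/res,c[1]+half[1]-(b[:,0]+.5)/res]
    e1,e2=P[1]-P[0],P[2]-P[1]
    if np.linalg.norm(e1)<np.linalg.norm(e2): e1,e2=e2,e1
    return P.mean(0),np.linalg.norm(e1),np.linalg.norm(e2),np.arctan2(e1[1],e1[0])
E
python3 - <<'E'
from h import *
img=cv2.imread("pics/top0.png")[:,:,::-1].copy(); m=camera_model("top")
np.set_printoptions(precision=1,suppress=True)
for n,uv,col in [("red",(489,265),'red'),("yellow",(185,286),'yellow'),("green",(240,337),'green'),("blue",(237,288),'blue'),("BIGblue",(124,319),'blue')]:
    c=px2w(m,uv,14)[0]; w=warp(img,m,16,c,(70,70),3)
    h=cv2.cvtColor(w,cv2.COLOR_RGB2HSV)
    lab=cv2.inRange(h,(0,0,140),(180,90,255)); k=mask(w,col)
    r1=rect(k,c,(70,70),3); near=cv2.dilate(k,np.ones((25,25)))
    lab=cv2.bitwise_and(lab,near)
    r2=rect(lab,c,(70,70),3); r=rect(k|lab,c,(70,70),3)
    print(n,"body",*r1,"| label",*r2[:3],"| all",*r)
pts={"pr":(341,259),"py":(369,265),"pg":(395,270),"pb":(422,277),"sp":(372,304),"ret":(489,325)}
for n,uv in pts.items(): print(n,px2w(m,uv,3)[0])
a=px2w(m,[(184,233),(258,229),(212,231)],8); print("spat",a)
for n,uv in {"jar":(180,335),"stain":(281,169),"reag":(458,183)}.items(): print(n,px2w(m,uv,40)[0])
w1=warp(img,m,16,px2w(m,(180,303),14)[0],(110,130),3)
cv2.imwrite("pics/crop1.png",cv2.resize(w1[:,:,::-1],(780,660)))
E
```

```text
red body [ 531.  -350.1] 83.73235418340104 34.010863257659224 -3.127205234871237 | label [ 559.  -351.5] 24.084725099899796 23.805485437345794 | all [ 531.  -350.1] 83.73235418340104 34.010863257659224 -3.127205234871237
yellow body [502.  339.7] 84.44922069446297 33.30333395111021 -0.17021190580853726 | label [529.3 337.2] 26.95949375713161 25.116240469600605 | all [502.  339.7] 84.44922069446297 33.30333395111021 -0.17021190580853726
green body [371.6 218.5] 56.346140931355194 30.10061655356816 -0.23472260819097834 | label [401.4 212.3] 22.777703036103347 3.181649059325053 | all [371.6 218.5] 56.346140931355194 30.10061655356816 -0.23472260819097834
blue body [483.1 228.3] 57.51201394437217 30.70354452353553 -0.4590393118334988 | label [510.6 212.7] 25.585807848245377 11.114291916700996 | all [483.1 228.3] 57.51201394437217 30.70354452353553 -0.4590393118334988
BIGblue body [431.2 474. ] 109.9879959386214 39.370957044795084 -1.785903292016681 | label [438.6 512.8] 31.260464017001237 29.04149980203694 | all [431.2 474. ] 109.9879959386214 39.370957044795084 -1.785903292016681
pr [553.9 -17. ]
py [538.5 -80.6]
pg [ 525.5 -139.6]
pb [ 507.9 -200.5]
sp [449.7 -84.1]
ret [ 395.8 -346.5]
spat [[622.8 341.9]
 [627.6 171.7]
 [625.7 277.5]]
jar [394.5 342.9]
stain [758.6 114.2]
reag [ 715.8 -283. ]
```

View pics/crop1.png

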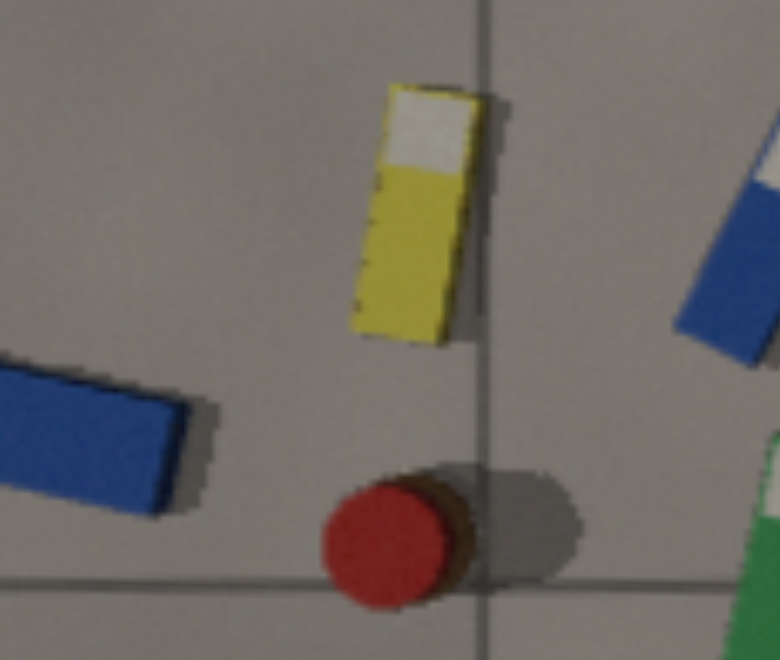

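Crop: the left blue box is the oversize one, measuring 110×39 mm. The right one, at top-view (237,288), is about 84×30 and is the one to take. Yellow's label is at its +x end and the red-capped jar is below it. Next I'll refine the carrier and returns tray and read the wrist camera model.

```bash
python3 - <<'E'
from h import *
np.set_printoptions(precision=3,suppress=True)
img=cv2.imread("pics/top0.png")[:,:,::-1].copy(); m=camera_model("top")
c=np.array([500.,-105]); w=warp(img,m,3,c,(110,130),3)
for col in('red','yellow','blue'):
    print(col,*rect(mask(w,col,90),c,(110,130),3))
c=np.array([396.,-346.5]); w2=warp(img,m,8,c,(90,90),3)
g=cv2.cvtColor(w2,cv2.COLOR_RGB2GRAY); h=cv2.cvtColor(w2,cv2.COLOR_RGB2HSV)
b=h[270,270].astype(int); k=cv2.inRange(h,tuple(np.maximum(b-[12,40,40],0).tolist()),tuple((b+[12,60,60]).tolist()))
k=cv2.morphologyEx(k,cv2.MORPH_OPEN,np.ones((7,7)));print("ret",b,*rect(k,c,(90,90),3))
s=read_state(); mw=camera_model("wrist"); T=Rot.from_euler('xyz',s['eef_rot']).as_matrix()
cam=-mw["R"].T@mw["t"]; print(mw["vfov"],mw["cx"],mw["cy"],"cam in tool",T.T@(cam-s['eef_pos']),"R tool->cam\n",mw["R"]@T)
E
```

```text
red [554.392 -16.931] 92.32521759909758 37.59302708488167 -0.24497866688477563
yellow [539.341 -77.114] 92.46625959474662 37.734868370867886 -0.24315399227995307
blue [ 509.301 -197.674] 91.70016000526068 36.926074399183484 -0.24303289001796483
ret [ 53  10 106] [ 425.055 -345.12 ] 80.59346350255353 39.77934325756987 -0.9298397733872688
61.4398666389205 317.942409218072 241.02334312597938 cam in tool [ 83.032   0.462 -81.178] R tool->cam
 [[-0.     1.     0.001]
 [-0.959  0.    -0.282]
 [-0.282 -0.001  0.959]]
```

carry_out:
  slide:
    - [0.87, 0.73, 0.07]
    - [0.87, 0.73, 0.07]
    - [0.87, 0.73, 0.07]
    - [0.87, 0.73, 0.07]
    - [0.87, 0.73, 0.07]
    - [0.87, 0.73, 0.07]
    - [0.87, 0.73, 0.07]
    - [0.87, 0.73, 0.07]
    - [0.87, 0.73, 0.07]
    - [0.87, 0.73, 0.07]
  dr:
    - [0, 0, -0.105]
    - [0, 0, -0.105]
    - [0, 0, -0.105]
    - [0, 0, -0.105]
    - [0, 0, -0.105]
    - [0, 0, -0.105]
    - [0, 0, -0.105]
    - [0, 0, -0.105]
    - [0, 0, -0.105]
    - [0, 0, -0.105]
  gripper: [100, 100, 100, 100, 100, 100, 100, 100, 100, 100]

```text
clock: 0.93
eef_pos: [440.1, -320.3, 319.8]
eef_rot: [-3.141, 0.001, -0.241]
wrist_force: [-0.7, -0.9, 0.6]
finger_gap: 93.9
finger_force: 0.0
```

```bash
python3 - <<'E'
from h import *
m=camera_model("wrist"); img=camera("wrist"); cv2.imwrite("pics/w1.png",img[:,:,::-1]); np.savez("w1.npz",R=m["R"],t=m["t"])
s=read_state(); print(s['eef_pos'],s['eef_rot'],s['clock'])
E
```

```text
[ 439.5735237  -320.89910116  319.81339621] [-3.14150902e+00  6.92998218e-04 -2.42916604e-01] 0.9833
```

View pics/w1.png

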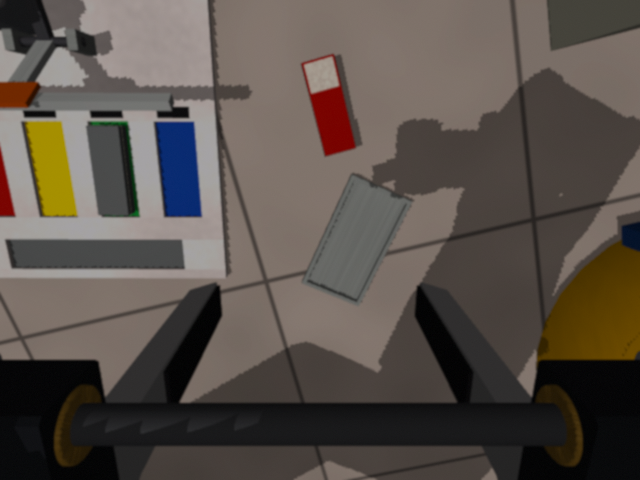

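The wrist view shows the returns tray corners at about (353,174), (412,199), (357,303) and (304,281), and red at (330,105) with its label up. The grey mailer in the green pocket is at (112,168), the blue pocket at (178,170), and the bar is up at the top left.

```bash
cat >> h.py <<'E'
def mailer(img,m,col,guess,z=16,half=70,res=4,lab=True):
    "centre, size, yaw (towards label) of a coloured mailer near guess"
    w=warp(img,m,z,guess,(half,half),res); k=mask(w,col)
    h=cv2.cvtColor(w,cv2.COLOR_RGB2HSV); near=cv2.dilate(k,np.ones((31,31)))
    l=cv2.morphologyEx(cv2.inRange(h,(0,0,120),(180,75,255))&near,cv2.MORPH_OPEN,np.ones((9,9)))
    cb=rect(k,guess,(half,half),res); cl=rect(l,guess,(half,half),res)
    a=cb[3]; d=cl[0]-cb[0]
    if d@[np.cos(a),np.sin(a)]<0: a+=np.pi
    u=np.array([np.cos(a),np.sin(a)])
    # ends: label centre is 27.5 ahead of the mailer's centre
    return dict(body=cb,label=cl[:3],c_from_label=cl[0]-27.5*u,yaw=(a+np.pi)%(2*np.pi)-np.pi)
E
python3 - <<'E'
from h import *
np.set_printoptions(precision=3,suppress=True)
img=cv2.imread("pics/w1.png")[:,:,::-1].copy(); m=camera_model("wrist"); d=np.load("w1.npz"); m["R"]=d["R"];m["t"]=d["t"]
P=px2w(m,[(353,174),(412,199),(357,303),(304,281)],7); print("ret",P.mean(0),np.linalg.norm(np.diff(P[[0,1,2,3,0]],axis=0),axis=1),np.arctan2(*((P[0]+P[1]-P[2]-P[3])[::-1])))
print("red",mailer(img,m,'red',np.array([531,-350.])))
c=np.array([509.,-198]); w=warp(img,m,3,c,(60,40),4); print("bluepocket",*rect(mask(w,'blue',90),c,(60,40),4))
G=px2w(m,[(88,123),(128,121),(137,215),(96,215)],19); print("grey quad",G,G.mean(0))
print("pads",px2w(m,[(22,94)],90), "stripe blue",px2w(m,[(173,113)],3))
E
```

```text
ret [ 398.444 -349.255] [ 63.685 123.213  61.576 121.579] -0.6613848178778823
red {'body': (array([ 531.424, -352.994]), np.float64(83.67509224067877), np.float64(30.528449879547647), np.float64(-3.1219874085314383)), 'label': (array([ 558.915, -352.389]), np.float64(25.352404953616535), np.float64(24.41048411607226)), 'c_from_label': array([ 531.42 , -352.928]), 'yaw': np.float64(0.019605245058354814)}
bluepocket [ 509.176 -197.044] 91.37528470483873 36.440980668609086 -0.2449787112219256
grey quad [[ 569.883 -136.831]
 [ 562.816 -172.776]
 [ 478.807 -149.055]
 [ 488.302 -110.472]] [ 524.952 -142.284]
pads [[ 591.084 -136.174]] stripe blue [[ 561.208 -209.496]]
```

carry_out:
  slide:
    - [0.332, 0.725, -0.3]
    - [0.332, 0.725, -0.3]
    - [0.332, 0.725, -0.3]
    - [0.332, 0.725, -0.3]
    - [0.332, 0.725, -0.3]
    - [0.332, 0.725, -0.3]
    - [0.332, 0.725, -0.5]
    - [0.332, 0.725, -0.68]
    - [0.332, 0.725, -0.68]
    - [0.332, 0.725, -0.68]
  dr:
    - [0, 0, 0]
    - [0, 0, 0]
    - [0, 0, 0]
    - [0, 0, 0]
    - [0, 0, 0]
    - [0, 0, 0]
    - [0, 0, 0]
    - [0, 0, 0]
    - [0, 0, 0]
    - [0, 0, 0]
  gripper: [70, 70, 70, 70, 70, 70, 70, 70, 70, 70]
  newtons: 25

```text
clock: 1.82
eef_pos: [521.6, -140.1, 147.7]
eef_rot: [-3.141, 0.006, -0.245]
wrist_force: [-0.0, -0.4, 0.8]
finger_gap: 65.8
finger_force: 0.0
```

carry_out:
  slide:
    - [0, 0, -0.06]
    - [0, 0, -0.12]
    - [0, 0, -0.17]
    - [0, 0, -0.17]
    - [0, 0, -0.17]
    - [0, 0, -0.17]
    - [0, 0, -0.17]
    - [0, 0, -0.17]
    - [0, 0, -0.17]
    - [0, 0, -0.17]
  dr:
    - [0, 0, 0]
    - [0, 0, 0]
    - [0, 0, 0]
    - [0, 0, 0]
    - [0, 0, 0]
    - [0, 0, 0]
    - [0, 0, 0]
    - [0, 0, 0]
    - [0, 0, 0]
    - [0, 0, 0]
  gripper: [70, 70, 70, 70, 0, 0, 0, 0, 0, 0]

```text
clock: 2.65
eef_pos: [523.3, -139.2, 108.0]
eef_rot: [-3.142, -0.001, -0.243]
wrist_force: [-0.7, -0.9, 3.3]
finger_gap: 29.9
finger_force: 25.0
```

carry_out:
  slide:
    - [0, 0, 0.15]
    - [0, 0, 0.3]
    - [0, 0, 0.3]
    - [-0.5, -0.84, 0.3]
    - [-0.5, -0.84, 0.3]
    - [-0.5, -0.84, 0.3]
    - [-0.5, -0.84, 0.3]
    - [-0.5, -0.84, 0.3]
    - [-0.5, -0.84, 0.3]
    - [-0.5, -0.84, 0.3]
  dr:
    - [0, 0, 0]
    - [0, 0, 0]
    - [0, 0, 0]
    - [0, 0, -0.066]
    - [0, 0, -0.066]
    - [0, 0, -0.066]
    - [0, 0, -0.066]
    - [0, 0, -0.066]
    - [0, 0, -0.066]
    - [0, 0, -0.066]
  gripper: [0, 0, 0, 0, 0, 0, 0, 0, 0, 0]

```text
clock: 3.48
eef_pos: [395.3, -353.5, 182.7]
eef_rot: [3.141, -0.001, -0.662]
wrist_force: [0.1, 0.5, -0.9]
finger_gap: 29.5
finger_force: 25.0
```

carry_out:
  slide:
    - [0, 0, 0]
    - [0, 0, -0.15]
    - [0, 0, -0.25]
    - [0, 0, -0.28]
    - [0, 0, -0.298]
    - [0, 0, -0.298]
    - [0, 0, -0.298]
    - [0, 0, -0.298]
    - [0, 0, -0.298]
    - [0, 0, -0.298]
  dr:
    - [0, 0, 0]
    - [0, 0, 0]
    - [0, 0, 0]
    - [0, 0, 0]
    - [0, 0, 0]
    - [0, 0, 0]
    - [0, 0, 0]
    - [0, 0, 0]
    - [0, 0, 0]
    - [0, 0, 0]
  gripper: [0, 0, 0, 0, 0, 0, 0, 0, 0, 0]

```text
clock: 4.32
eef_pos: [398.4, -349.2, 108.7]
eef_rot: [3.141, -0.001, -0.657]
wrist_force: [0.3, 0.3, -0.6]
finger_gap: 29.9
finger_force: 25.0
```

carry_out:
  slide:
    - [0, 0, 0]
    - [0, 0, 0]
    - [0, 0, 0]
    - [0, 0, 0.05]
    - [0, 0, 0.2]
    - [0, 0, 0.35]
    - [0, 0, 0.48]
    - [0, 0, 0.48]
    - [0, 0, 0.48]
    - [0, 0, 0.48]
  dr:
    - [0, 0, 0]
    - [0, 0, 0]
    - [0, 0, 0]
    - [0, 0, 0]
    - [0, 0, 0]
    - [0, 0, 0]
    - [0, 0, 0]
    - [0, 0, 0]
    - [0, 0, 0]
    - [0, 0, 0]
  gripper: [60, 60, 60, 60, 60, 60, 60, 60, 60, 60]

```text
clock: 5.15
eef_pos: [397.9, -348.9, 227.3]
eef_rot: [-3.141, 0.001, -0.658]
wrist_force: [-0.1, -0.2, -1.3]
finger_gap: 56.1
finger_force: 0.0
```

carry_out:
  slide:
    - [0.4, -0.01, 0]
    - [0.4, -0.01, 0]
    - [0.4, -0.01, 0]
    - [0.4, -0.01, 0]
    - [0.4, -0.01, 0]
    - [0.4, -0.01, 0]
    - [0.4, -0.01, 0]
    - [0.4, -0.01, 0]
    - [0.4, -0.01, 0]
    - [0.4, -0.01, 0]
  dr:
    - [0, 0, 0.108]
    - [0, 0, 0.108]
    - [0, 0, 0.108]
    - [0, 0, 0.108]
    - [0, 0, 0.108]
    - [0, 0, 0.108]
    - [0, 0, 0.108]
    - [0, 0, 0.108]
    - [0, 0, 0.108]
    - [0, 0, 0.108]
  gripper: [70, 70, 70, 70, 70, 70, 70, 70, 70, 70]

```text
clock: 5.98
eef_pos: [498.0, -351.7, 227.7]
eef_rot: [-3.141, 0.001, 0.019]
wrist_force: [-0.2, 0.1, -0.1]
finger_gap: 66.2
finger_force: 0.0
```

```bash
cat >> h.py <<'E'
def look(name,tag):
    m=camera_model(name); s=read_state(); img=camera(name)
    cv2.imwrite(f"pics/{tag}.png",img[:,:,::-1]); print("TCP",s['eef_pos'].round(1),s['eef_rot'].round(3),"t",round(s['clock'],1))
    return img.copy(),m
E
python3 - <<'E'
from h import *
np.set_printoptions(precision=3,suppress=True)
img,m=look("wrist","w2"); print(mailer(img,m,'red',np.array([531,-352.])))
E
```

```text
TCP [ 498.  -351.7  227.7] [-3.141  0.001  0.019] t 6.0
{'body': (array([ 531.842, -353.082]), np.float64(83.5574701841475), np.float64(30.288291286703), np.float64(-3.1219873871723087)), 'label': (array([ 558.869, -352.584]), np.float64(25.45593366636528), np.float64(24.515945826692946)), 'c_from_label': array([ 531.374, -353.123]), 'yaw': np.float64(0.01960526641748439)}
```

View pics/w2.png

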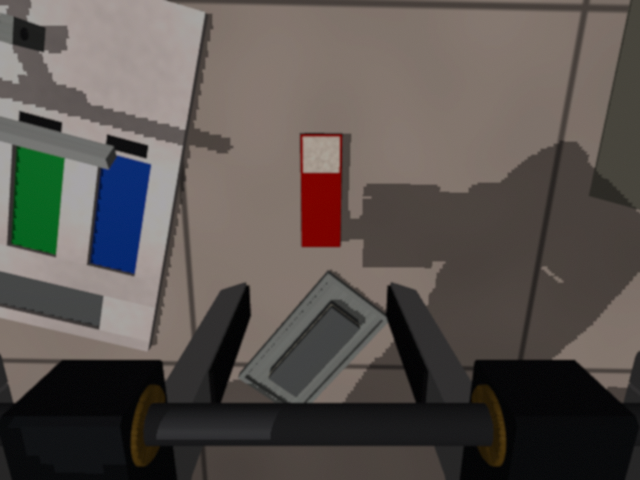

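The wrist view shows the grey mailer flat and centred in the returns tray at (315,345), the green pocket empty, and red at (321,190) with its label toward +x. Next I'll pick up red.

carry_out:
  slide:
    - [0.134, -0.006, -0.15]
    - [0.134, -0.006, -0.28]
    - [0.134, -0.006, -0.4]
    - [0.134, -0.006, -0.46]
    - [0.134, -0.006, -0.494]
    - [0.134, -0.006, -0.494]
    - [0.134, -0.006, -0.494]
    - [0.134, -0.006, -0.494]
    - [0.134, -0.006, -0.494]
    - [0.134, -0.006, -0.494]
  dr:
    - [0, 0, 0]
    - [0, 0, 0]
    - [0, 0, 0]
    - [0, 0, 0]
    - [0, 0, 0]
    - [0, 0, 0]
    - [0, 0, 0]
    - [0, 0, 0]
    - [0, 0, 0]
    - [0, 0, 0]
  gripper: [70, 70, 70, 70, 70, 70, 0, 0, 0, 0]

```text
clock: 6.87
eef_pos: [531.9, -353.4, 105.9]
eef_rot: [3.14, -0.001, 0.021]
wrist_force: [0.0, -0.3, -0.6]
finger_gap: 42.5
finger_force: 0.0
```

carry_out:
  slide:
    - [0, 0, 0]
    - [0, 0, 0]
    - [0, 0, 0]
    - [0, 0, 0.1]
    - [0, 0, 0.25]
    - [0, 0, 0.4]
    - [0, 0, 0.4]
    - [0, 0, 0.4]
    - [0, 0, 0.4]
    - [0, 0, 0.4]
  dr:
    - [0, 0, 0]
    - [0, 0, 0]
    - [0, 0, 0]
    - [0, 0, 0]
    - [0, 0, 0]
    - [0, 0, 0]
    - [0, 0, 0]
    - [0, 0, 0]
    - [0, 0, 0]
    - [0, 0, 0]
  gripper: [0, 0, 0, 0, 0, 0, 0, 0, 0, 0]

```text
clock: 7.7
eef_pos: [531.2, -352.9, 202.9]
eef_rot: [-3.14, 0.002, 0.021]
wrist_force: [-0.6, 0.4, -0.1]
finger_gap: 29.8
finger_force: 25.0
```

carry_out:
  slide:
    - [0, 0, 0.12]
    - [0.05, 0.95, 0.12]
    - [0.05, 0.95, 0.12]
    - [0.05, 0.95, 0.12]
    - [0.05, 0.95, 0.12]
    - [0.05, 0.95, 0.12]
    - [0.05, 0.95, 0.12]
    - [0.05, 0.95, 0.12]
    - [0.05, 0.95, 0.12]
    - [0.05, 0.95, 0.12]
  dr:
    - [0, 0, 0]
    - [0, 0, -0.042]
    - [0, 0, -0.042]
    - [0, 0, -0.042]
    - [0, 0, -0.042]
    - [0, 0, -0.042]
    - [0, 0, -0.042]
    - [0, 0, -0.042]
    - [0, 0, -0.042]
    - [0, 0, -0.042]
  gripper: [0, 0, 0, 0, 0, 0, 0, 0, 0, 0]

```text
clock: 8.53
eef_pos: [544.0, -116.0, 233.8]
eef_rot: [3.141, 0.001, -0.243]
wrist_force: [0.0, 0.1, -0.0]
finger_gap: 29.4
finger_force: 25.0
```

carry_out:
  slide:
    - [0.042, 0.394, 0]
    - [0.042, 0.394, 0]
    - [0.042, 0.394, 0]
    - [0.042, 0.394, 0]
    - [0.042, 0.394, -0.15]
    - [0.042, 0.394, -0.3]
    - [0.042, 0.394, -0.3]
    - [0.042, 0.394, -0.3]
    - [0.042, 0.394, -0.3]
    - [0.042, 0.394, -0.3]
  dr:
    - [0, 0, 0]
    - [0, 0, 0]
    - [0, 0, 0]
    - [0, 0, 0]
    - [0, 0, 0]
    - [0, 0, 0]
    - [0, 0, 0]
    - [0, 0, 0]
    - [0, 0, 0]
    - [0, 0, 0]
  gripper: [0, 0, 0, 0, 0, 0, 0, 0, 0, 0]

```text
clock: 9.37
eef_pos: [555.5, -17.9, 161.9]
eef_rot: [-3.141, -0.003, -0.244]
wrist_force: [0.6, 0.3, -0.4]
finger_gap: 29.2
finger_force: 25.0
```

```bash
python3 - <<'E'
from h import *
np.set_printoptions(precision=3,suppress=True)
img,m=look("wrist","w3"); s=read_state(); print(s['finger_gap'])
b=s['eef_pos'][2]-104+16
print(mailer(img,m,'red',s['eef_pos'][:2],z=b,half=60))
print(w2px(m,[(554.4,-16.9,3),(590,-121,95)]))
E
```

```text
TCP [555.5 -17.9 161.9] [-3.141 -0.003 -0.244] t 9.4
30.0646711806238
{'body': (array([556.76 , -18.383]), np.float64(83.49288521795769), np.float64(30.256314597282838), np.float64(-0.2449786742080477)), 'label': (array([521.345,   2.455]), np.float64(28.084311125655084), np.float64(15.71056855733639)), 'c_from_label': array([548.023,  -4.214]), 'yaw': np.float64(2.896613979381746)}
[[317.025 262.798]
 [566.187 192.839]]
```

View pics/w3.png

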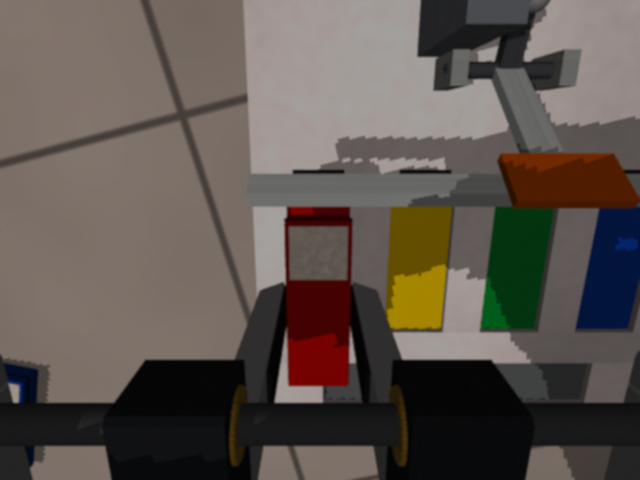

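Red is held at the gripper centre and lined up with the red pocket, its label toward the bar. I'll lower and release it.

carry_out:
  slide:
    - [-0.004, 0, -0.08]
    - [-0.004, 0, -0.15]
    - [-0.004, 0, -0.19]
    - [-0.004, 0, -0.206]
    - [-0.004, 0, -0.206]
    - [-0.004, 0, -0.206]
    - [-0.004, 0, -0.206]
    - [-0.004, 0, -0.206]
    - [-0.004, 0, -0.206]
    - [-0.004, 0, -0.206]
  dr:
    - [0, 0, 0]
    - [0, 0, 0]
    - [0, 0, 0]
    - [0, 0, 0]
    - [0, 0, 0]
    - [0, 0, 0]
    - [0, 0, 0]
    - [0, 0, 0]
    - [0, 0, 0]
    - [0, 0, 0]
  gripper: [0, 0, 0, 0, 0, 0, 0, 46, 46, 46]

```text
clock: 10.25
eef_pos: [553.8, -17.2, 108.4]
eef_rot: [-3.142, -0.0, -0.243]
wrist_force: [-0.3, -0.6, -1.0]
finger_gap: 42.5
finger_force: 0.0
```

carry_out:
  slide:
    - [0, 0, 0]
    - [0, 0, 0.05]
    - [0, 0, 0.2]
    - [0, 0, 0.35]
    - [0, 0, 0.5]
    - [0, 0, 0.6]
    - [0, 0, 0.6]
    - [0, 0, 0.6]
    - [0, 0, 0.6]
    - [0, 0, 0.6]
  dr:
    - [0, 0, 0]
    - [0, 0, 0]
    - [0, 0, 0]
    - [0, 0, 0]
    - [0, 0, 0]
    - [0, 0, 0]
    - [0, 0, 0]
    - [0, 0, 0]
    - [0, 0, 0]
    - [0, 0, 0]
  gripper: [46, 46, 46, 46, 46, 46, 46, 46, 46, 46]

```text
clock: 11.08
eef_pos: [553.2, -17.1, 257.0]
eef_rot: [3.141, 0.002, -0.243]
wrist_force: [0.5, -0.5, -0.2]
finger_gap: 43.3
finger_force: 0.0
```

```bash
python3 - <<'E'
from h import *
np.set_printoptions(precision=3,suppress=True)
img,m=look("wrist","w4")
c=np.array([554.4,-16.9]); print(mailer(img,m,'red',c,z=19,half=60))
img,m=look("top","t4")
for n,c in dict(yellow=(504,338),green=(385,215),blue=(495,222)).items():
    r=mailer(img,m,n,np.array(c,float)); print(n,r['c_from_label'],r['yaw'],r['body'][:3])
E
```

```text
TCP [553.2 -17.1 257. ] [ 3.141  0.002 -0.243] t 11.1
{'body': (array([556.096, -18.078]), np.float64(86.87187982241083), np.float64(35.47131489494553), np.float64(-0.24355214206434572)), 'label': (array([553.944, -17.599]), np.float64(91.557178559416), np.float64(44.56592503252613)), 'c_from_label': array([580.633, -24.23 ]), 'yaw': np.float64(2.8980405115254477)}
TCP [553.3 -17.1 257. ] [ 3.141  0.002 -0.243] t 11.1
yellow [513.293 353.584] 2.973385871234889 (array([501.971, 339.757]), np.float64(84.49326979265943), np.float64(33.33878064373855))
green [373.692 218.822] -0.21780096906909252 (array([371.497, 218.505]), np.float64(55.97949903576892), np.float64(30.061537791099756))
blue [485.6   227.867] -0.46724477026114153 (array([483.116, 228.474]), np.float64(57.453701566296864), np.float64(30.637147806179552))
```

carry_out:
  slide:
    - [-0.23, 0.96, -0.03]
    - [-0.23, 0.96, -0.03]
    - [-0.23, 0.96, -0.03]
    - [-0.23, 0.96, -0.03]
    - [-0.23, 0.96, -0.03]
    - [-0.23, 0.96, -0.03]
    - [-0.23, 0.96, -0.03]
    - [-0.23, 0.96, -0.03]
    - [-0.23, 0.96, -0.03]
    - [-0.23, 0.96, -0.03]
  dr:
    - [0, 0, 0.19]
    - [0, 0, 0.19]
    - [0, 0, 0.19]
    - [0, 0, 0.19]
    - [0, 0, 0.19]
    - [0, 0, 0.19]
    - [0, 0, 0.19]
    - [0, 0, 0.19]
    - [0, 0, 0.19]
    - [0, 0, 0.19]
  gripper: [70, 70, 70, 70, 70, 70, 70, 70, 70, 70]

```text
clock: 12.02
eef_pos: [495.9, 223.1, 249.8]
eef_rot: [-3.141, 0.001, 0.959]
wrist_force: [1.2, -0.2, -0.2]
finger_gap: 66.1
finger_force: 0.0
```

carry_out:
  slide:
    - [0, 0, 0]
    - [0, 0, 0]
    - [0, 0, 0]
    - [0, 0, 0]
    - [0, 0, 0]
    - [0, 0, 0]
    - [0, 0, 0]
    - [0, 0, 0]
    - [0, 0, 0]
    - [0, 0, 0]
  dr:
    - [0, 0, 0.19]
    - [0, 0, 0.19]
    - [0, 0, 0.19]
    - [0, 0, 0.19]
    - [0, 0, 0.19]
    - [0, 0, 0.19]
    - [0, 0, 0.19]
    - [0, 0, 0.19]
    - [0, 0, 0.19]
    - [0, 0, 0.19]
  gripper: [70, 70, 70, 70, 70, 70, 70, 70, 70, 70]

```text
clock: 12.85
eef_pos: [496.0, 222.8, 249.9]
eef_rot: [-3.14, -0.0, 2.152]
wrist_force: [0.2, 0.3, 0.2]
finger_gap: 65.9
finger_force: 0.0
```

carry_out:
  slide:
    - [0, 0, 0]
    - [0, 0, 0]
    - [0, 0, 0]
    - [0, 0, 0]
    - [0, 0, 0]
    - [0, 0, 0]
  dr:
    - [0, 0, 0.085]
    - [0, 0, 0.085]
    - [0, 0, 0.085]
    - [0, 0, 0.085]
    - [0, 0, 0.085]
    - [0, 0, 0.085]
  gripper: [70, 70, 70, 70, 70, 70]

```text
clock: 13.35
eef_pos: [496.0, 222.8, 249.9]
eef_rot: [-3.141, -0.001, 2.68]
wrist_force: [-0.6, -0.1, 0.1]
finger_gap: 65.9
finger_force: 0.0
```

```bash
python3 - <<'E'
from h import *
np.set_printoptions(precision=3,suppress=True)
img,m=look("wrist","w5")
for n,c in dict(blue=(495,222),green=(385,215),yellow=(504,338)).items():
    try:
        r=mailer(img,m,n,np.array(c,float)); print(n,r)
    except Exception as e: print(n,e)
E
```

```text
TCP [496.  222.8 249.9] [-3.141 -0.001  2.68 ] t 13.3
blue {'body': (array([492.667, 222.684]), np.float64(83.48967707139504), np.float64(29.512686336744487), np.float64(-0.47626521800784183)), 'label': (array([518.151, 209.779]), np.float64(25.807973156448345), np.float64(24.814988228075617)), 'c_from_label': array([493.711, 222.387]), 'yaw': np.float64(-0.4762652180078417)}
green {'body': (array([384.185, 215.803]), np.float64(83.04809913194825), np.float64(31.068089652573182), np.float64(-0.22679882051094136)), 'label': (array([410.601, 209.21 ]), np.float64(25.942469132976424), np.float64(25.04359537147879)), 'c_from_label': array([383.805, 215.394]), 'yaw': np.float64(-0.22679882051094147)}
yellow {'body': (array([500.278, 338.37 ]), np.float64(84.81216118470634), np.float64(33.899942700125294), np.float64(-0.16342303800838406)), 'label': (array([528.132, 335.789]), np.float64(25.182583609433163), np.float64(24.007648505202546)), 'c_from_label': array([500.998, 340.264]), 'yaw': np.float64(-0.16342303800838387)}
```

View pics/w5.png

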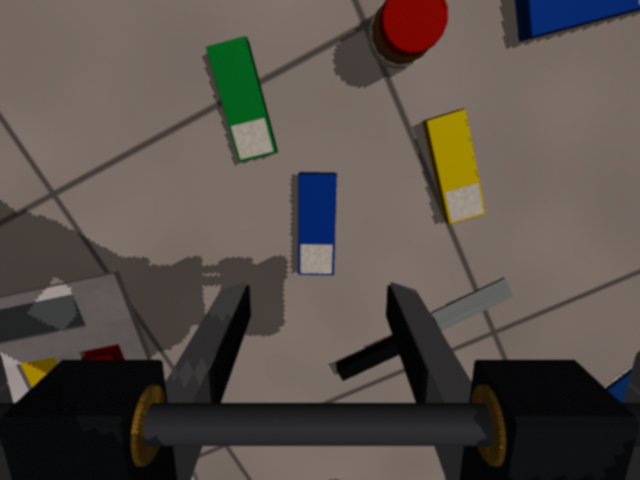

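Blue is at (316,222), green (240,98), yellow (455,165) and the spatula runs from (345,370) to (508,287), all undisturbed. Next I'll pick up the small blue.

carry_out:
  slide:
    - [-0.011, -0.001, -0.15]
    - [-0.011, -0.001, -0.3]
    - [-0.011, -0.001, -0.44]
    - [-0.011, -0.001, -0.53]
    - [-0.011, -0.001, -0.57]
    - [-0.011, -0.001, -0.584]
    - [-0.011, -0.001, -0.584]
    - [-0.011, -0.001, -0.584]
    - [-0.011, -0.001, -0.584]
    - [-0.011, -0.001, -0.584]
  dr:
    - [0, 0, 0]
    - [0, 0, 0]
    - [0, 0, 0]
    - [0, 0, 0]
    - [0, 0, 0]
    - [0, 0, 0]
    - [0, 0, 0]
    - [0, 0, 0]
    - [0, 0, 0]
    - [0, 0, 0]
  gripper: [70, 70, 70, 70, 70, 70, 70, 0, 0, 0]

```text
clock: 14.23
eef_pos: [493.9, 222.8, 105.9]
eef_rot: [3.14, 0.001, 2.679]
wrist_force: [-0.2, 0.3, -0.2]
finger_gap: 49.2
finger_force: 0.0
```

carry_out:
  slide:
    - [0, 0, 0]
    - [0, 0, 0]
    - [0, 0, 0]
    - [0, 0, 0]
    - [0, 0, 0.08]
    - [0, 0, 0.22]
    - [0, 0, 0.36]
    - [0, 0, 0.5]
    - [0, 0, 0.5]
    - [0, 0, 0.5]
  dr:
    - [0, 0, 0]
    - [0, 0, 0]
    - [0, 0, 0]
    - [0, 0, 0]
    - [0, 0, 0]
    - [0, 0, 0]
    - [0, 0, 0]
    - [0, 0, 0]
    - [0, 0, 0]
    - [0, 0, 0]
  gripper: [0, 0, 0, 0, 0, 0, 0, 0, 0, 0]

```text
clock: 15.07
eef_pos: [493.8, 222.7, 231.2]
eef_rot: [3.139, 0.002, 2.679]
wrist_force: [0.1, -0.5, -0.6]
finger_gap: 29.7
finger_force: 25.0
```

carry_out:
  slide:
    - [0.03, -0.84, 0]
    - [0.03, -0.84, 0]
    - [0.03, -0.84, 0]
    - [0.03, -0.84, 0]
    - [0.03, -0.84, 0]
    - [0.03, -0.84, 0]
    - [0.03, -0.84, 0]
    - [0.03, -0.84, 0]
    - [0.03, -0.84, 0]
    - [0.03, -0.84, 0]
  dr:
    - [0, 0, 0.035]
    - [0, 0, 0.035]
    - [0, 0, 0.035]
    - [0, 0, 0.035]
    - [0, 0, 0.035]
    - [0, 0, 0.035]
    - [0, 0, 0.035]
    - [0, 0, 0.035]
    - [0, 0, 0.035]
    - [0, 0, 0.035]
  gripper: [0, 0, 0, 0, 0, 0, 0, 0, 0, 0]

```text
clock: 15.9
eef_pos: [500.8, 13.9, 229.2]
eef_rot: [-3.142, -0.001, 2.9]
wrist_force: [-0.4, -0.6, -0.4]
finger_gap: 29.7
finger_force: 25.0
```

carry_out:
  slide:
    - [0.034, -0.84, 0]
    - [0.034, -0.84, 0]
    - [0.034, -0.84, 0]
    - [0.034, -0.84, 0]
    - [0.034, -0.84, 0]
    - [0.034, -0.84, 0]
    - [0.034, -0.84, -0.14]
    - [0.034, -0.84, -0.28]
    - [0.034, -0.84, -0.28]
    - [0.034, -0.84, -0.28]
  dr:
    - [0, 0, 0]
    - [0, 0, 0]
    - [0, 0, 0]
    - [0, 0, 0]
    - [0, 0, 0]
    - [0, 0, 0]
    - [0, 0, 0]
    - [0, 0, 0]
    - [0, 0, 0]
    - [0, 0, 0]
  gripper: [0, 0, 0, 0, 0, 0, 0, 0, 0, 0]

```text
clock: 16.73
eef_pos: [509.4, -196.2, 159.0]
eef_rot: [3.141, -0.003, 2.9]
wrist_force: [0.9, -0.2, -0.1]
finger_gap: 29.7
finger_force: 25.0
```

```bash
python3 - <<'E'
from h import *
np.set_printoptions(precision=3,suppress=True)
img,m=look("wrist","w6"); s=read_state(); print(s['finger_gap'])
b=s['eef_pos'][2]-104+16
print(mailer(img,m,'blue',s['eef_pos'][:2],z=b,half=60))
E
```

```text
TCP [ 509.4 -196.2  159. ] [ 3.141 -0.003  2.9  ] t 16.7
29.6050052438082
{'body': (array([ 506.673, -195.739]), np.float64(82.07773405894423), np.float64(29.34328616890654), np.float64(-0.24657862312935858)), 'label': (array([ 474.914, -185.317]), np.float64(49.5), np.float64(34.5)), 'c_from_label': array([ 501.582, -192.029]), 'yaw': np.float64(2.895014030460434)}
```

carry_out:
  slide:
    - [0.006, -0.005, -0.08]
    - [0.006, -0.005, -0.15]
    - [0.006, -0.005, -0.19]
    - [0.006, -0.005, -0.206]
    - [0.006, -0.005, -0.206]
    - [0.006, -0.005, -0.206]
    - [0.006, -0.005, -0.206]
    - [0.006, -0.005, -0.206]
    - [0.006, -0.005, -0.206]
    - [0.006, -0.005, -0.206]
  dr:
    - [0, 0, 0]
    - [0, 0, 0]
    - [0, 0, 0]
    - [0, 0, 0]
    - [0, 0, 0]
    - [0, 0, 0]
    - [0, 0, 0]
    - [0, 0, 0]
    - [0, 0, 0]
    - [0, 0, 0]
  gripper: [0, 0, 0, 0, 0, 0, 0, 46, 46, 46]

```text
clock: 17.62
eef_pos: [511.0, -198.7, 108.5]
eef_rot: [-3.141, 0.001, 2.899]
wrist_force: [-0.8, -0.1, 0.5]
finger_gap: 43.0
finger_force: 0.0
```

carry_out:
  slide:
    - [0, 0, 0]
    - [0, 0, 0.05]
    - [0, 0, 0.2]
    - [0, 0, 0.35]
    - [0, 0, 0.5]
    - [0, 0, 0.6]
    - [0, 0, 0.6]
    - [0, 0, 0.6]
    - [0, 0, 0.6]
    - [0, 0, 0.6]
  dr:
    - [0, 0, 0]
    - [0, 0, 0]
    - [0, 0, 0]
    - [0, 0, 0]
    - [0, 0, 0]
    - [0, 0, 0]
    - [0, 0, 0]
    - [0, 0, 0]
    - [0, 0, 0]
    - [0, 0, 0]
  gripper: [46, 46, 46, 46, 46, 46, 46, 46, 46, 46]

```text
clock: 18.45
eef_pos: [510.5, -198.5, 257.0]
eef_rot: [3.141, -0.002, 2.899]
wrist_force: [-0.4, 0.2, -0.5]
finger_gap: 43.4
finger_force: 0.0
```

```bash
python3 - <<'E'
from h import *
np.set_printoptions(precision=3,suppress=True)
img,m=look("wrist","w7")
w=warp(img,m,19,np.array([520.,-110]),(80,130),3); cv2.imwrite("pics/c7.png",w[:,:,::-1])
E
```

```text
TCP [ 510.5 -198.5  257. ] [ 3.141 -0.002  2.899] t 18.4
```

View pics/c7.png

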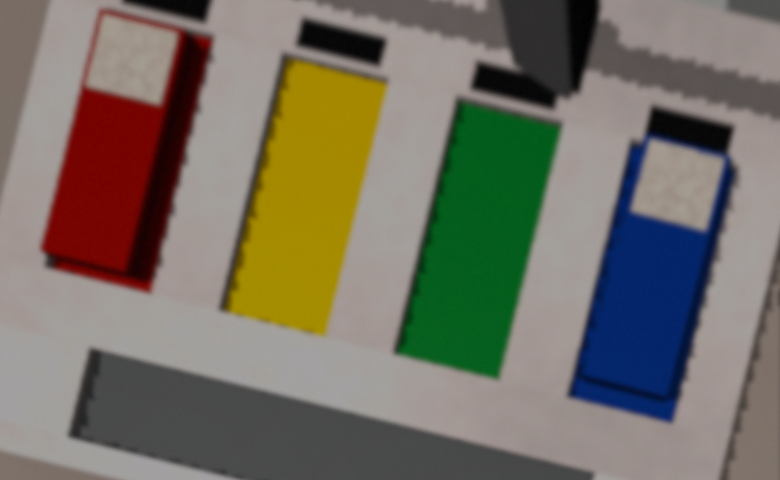

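The crop shows red in place and flat. Blue sits slightly forward, with its label at (682,184) and a floor gap at the rear. I'll check whether its front end is resting on the wall.

```bash
python3 - <<'E'
from h import *
np.set_printoptions(precision=1,suppress=True)
img=cv2.imread("pics/w7.png"); m=camera_model("wrist")
# predicted corners of a mailer at the pocket, flat
def corners(c,z,yaw,tilt=0):
    R=Rot.from_euler('ZY',[yaw,tilt]).as_matrix(); P=np.array([(x,y,16) for x,y in((42,15),(42,-15),(-42,-15),(-42,15))])
    return w2px(m,(P@R.T)+[*c,z])
print("flat +3",corners((509.2+2.9,-197.3-.7),3,-.244)); print("front up 5 mm",corners((509.2+2.9,-197.3-.7),5.5,-.244,-.06))
p=w2px(m,(509,-197,10))[0].astype(int); print(p)
x0,y0=p-[75,75]; c=cv2.resize(img[max(y0,0):y0+150,max(x0,0):x0+150],None,fx=4,fy=4,interpolation=cv2.INTER_CUBIC); print(max(x0,0),max(y0,0),c.shape); cv2.imwrite("pics/c8.png",c)
E
```

```text
flat +3 [[336.3 277.1]
 [300.9 277.1]
 [299.7 177.5]
 [337.8 177.5]]
front up 5 mm [[336.6 278.2]
 [300.7 278.2]
 [299.7 176.3]
 [337.8 176.4]]
[318 222]
243 147 (600, 600, 3)
```

View pics/c8.png

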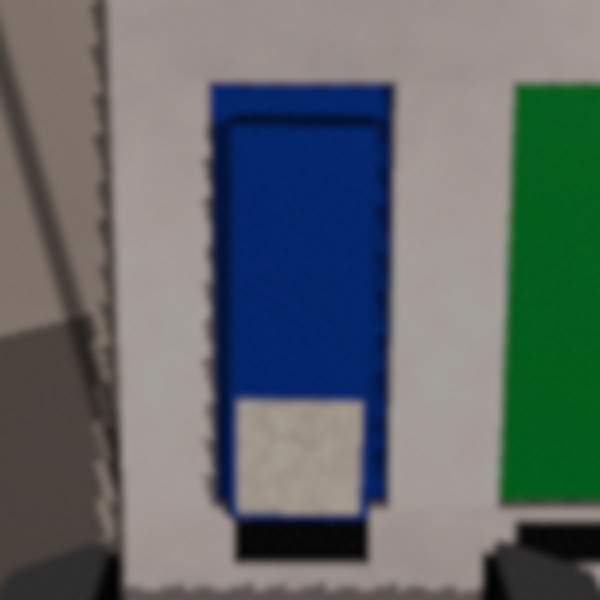

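Blue lies flat: its rear edge at y≈123 and front edge at y≈518 in the crop match the flat prediction to within a pixel, about 3 mm forward of centre, which is fine. Next is yellow.

carry_out:
  slide:
    - [-0.01, 0.96, 0]
    - [-0.01, 0.96, 0]
    - [-0.01, 0.96, 0]
    - [-0.01, 0.96, 0]
    - [-0.01, 0.96, 0]
    - [-0.01, 0.96, 0]
    - [-0.01, 0.96, 0]
  dr:
    - [0, 0, 0.012]
    - [0, 0, 0.012]
    - [0, 0, 0.012]
    - [0, 0, 0.012]
    - [0, 0, 0.012]
    - [0, 0, 0.012]
    - [0, 0, 0.012]
  gripper: [70, 70, 70, 70, 70, 70, 70]

```text
clock: 19.08
eef_pos: [507.8, 45.8, 257.4]
eef_rot: [3.141, -0.002, 2.978]
wrist_force: [0.8, -0.9, -0.8]
finger_gap: 66.0
finger_force: 0.0
```

carry_out:
  slide:
    - [-0.01, 0.96, 0]
    - [-0.01, 0.96, 0]
    - [-0.01, 0.96, 0]
    - [-0.01, 0.96, 0]
    - [-0.01, 0.96, 0]
    - [-0.01, 0.96, 0]
    - [-0.01, 0.96, 0]
  dr:
    - [0, 0, 0]
    - [0, 0, 0]
    - [0, 0, 0]
    - [0, 0, 0]
    - [0, 0, 0]
    - [0, 0, 0]
    - [0, 0, 0]
  gripper: [70, 70, 70, 70, 70, 70, 70]

```text
clock: 19.67
eef_pos: [505.1, 285.6, 256.9]
eef_rot: [-3.141, -0.002, 2.978]
wrist_force: [-0.5, -0.5, -1.0]
finger_gap: 66.0
finger_force: 0.0
```

carry_out:
  slide:
    - [-0.016, 0.23, 0]
    - [-0.016, 0.23, 0]
    - [-0.016, 0.23, 0]
    - [-0.016, 0.23, 0]
    - [-0.016, 0.23, 0]
    - [-0.016, 0.23, 0]
    - [-0.016, 0.23, 0]
  dr:
    - [0, 0, 0]
    - [0, 0, 0]
    - [0, 0, 0]
    - [0, 0, 0]
    - [0, 0, 0]
    - [0, 0, 0]
    - [0, 0, 0]
  gripper: [70, 70, 70, 70, 70, 70, 70]

```text
clock: 20.25
eef_pos: [502.3, 337.8, 258.2]
eef_rot: [-3.141, 0.0, 2.973]
wrist_force: [-0.1, -0.3, 0.7]
finger_gap: 65.6
finger_force: 0.0
```

```bash
python3 - <<'E'
from h import *
np.set_printoptions(precision=3,suppress=True)
img,m=look("wrist","w9")
for n,c in dict(yellow=(501,339),green=(385,215)).items():
    try: print(n,mailer(img,m,n,np.array(c,float)))
    except Exception as e: print(n,e)
E
```

```text
TCP [502.3 337.8 258.2] [-3.141  0.     2.973] t 20.2
yellow {'body': (array([500.384, 340.14 ]), np.float64(85.69051372090831), np.float64(31.458316593014505), np.float64(-0.16373821208782938)), 'label': (array([528.066, 336.029]), np.float64(24.82017044652138), np.float64(24.04277129400941)), 'c_from_label': array([500.934, 340.512]), 'yaw': np.float64(-0.16373821208782946)}
green {'body': (array([384.396, 218.33 ]), np.float64(82.58099914597086), np.float64(34.336240742368744), np.float64(-0.23161642971494256)), 'label': (array([410.609, 209.513]), np.float64(25.933794151867644), np.float64(25.12804958766262)), 'c_from_label': array([383.843, 215.826]), 'yaw': np.float64(-0.23161642971494256)}
```

carry_out:
  slide:
    - [-0.003, 0.009, -0.15]
    - [-0.003, 0.009, -0.3]
    - [-0.003, 0.009, -0.44]
    - [-0.003, 0.009, -0.55]
    - [-0.003, 0.009, -0.6]
    - [-0.003, 0.009, -0.616]
    - [-0.003, 0.009, -0.616]
    - [-0.003, 0.009, -0.616]
    - [-0.003, 0.009, -0.616]
    - [-0.003, 0.009, -0.616]
  dr:
    - [0, 0, 0]
    - [0, 0, 0]
    - [0, 0, 0]
    - [0, 0, 0]
    - [0, 0, 0]
    - [0, 0, 0]
    - [0, 0, 0]
    - [0, 0, 0]
    - [0, 0, 0]
    - [0, 0, 0]
  gripper: [70, 70, 70, 70, 70, 70, 70, 0, 0, 0]

```text
clock: 21.13
eef_pos: [501.6, 341.4, 105.7]
eef_rot: [3.14, 0.002, 2.974]
wrist_force: [0.7, -0.3, 0.1]
finger_gap: 49.2
finger_force: 0.0
```

carry_out:
  slide:
    - [0, 0, 0]
    - [0, 0, 0]
    - [0, 0, 0]
    - [0, 0, 0]
    - [0, 0, 0.08]
    - [0, 0, 0.22]
    - [0, 0, 0.36]
    - [0, 0, 0.5]
    - [0, 0, 0.5]
    - [0, 0, 0.5]
  dr:
    - [0, 0, 0]
    - [0, 0, 0]
    - [0, 0, 0]
    - [0, 0, 0]
    - [0, 0, 0]
    - [0, 0, 0]
    - [0, 0, 0]
    - [0, 0, 0]
    - [0, 0, 0]
    - [0, 0, 0]
  gripper: [0, 0, 0, 0, 0, 0, 0, 0, 0, 0]

```text
clock: 21.97
eef_pos: [501.5, 341.3, 231.0]
eef_rot: [3.139, 0.003, 2.974]
wrist_force: [1.0, 0.3, -1.6]
finger_gap: 29.7
finger_force: 25.0
```

carry_out:
  slide:
    - [0.076, -0.834, 0]
    - [0.076, -0.834, 0]
    - [0.076, -0.834, 0]
    - [0.076, -0.834, 0]
    - [0.076, -0.834, 0]
    - [0.076, -0.834, 0]
    - [0.076, -0.834, 0]
    - [0.076, -0.834, 0]
    - [0.076, -0.834, 0]
    - [0.076, -0.834, 0]
  dr:
    - [0, 0, -0.012]
    - [0, 0, -0.012]
    - [0, 0, -0.012]
    - [0, 0, -0.012]
    - [0, 0, -0.012]
    - [0, 0, -0.012]
    - [0, 0, -0.012]
    - [0, 0, -0.012]
    - [0, 0, -0.012]
    - [0, 0, -0.012]
  gripper: [0, 0, 0, 0, 0, 0, 0, 0, 0, 0]

```text
clock: 22.8
eef_pos: [519.9, 133.8, 228.7]
eef_rot: [-3.141, -0.001, 2.9]
wrist_force: [0.1, -1.1, -0.7]
finger_gap: 29.8
finger_force: 25.0
```

carry_out:
  slide:
    - [0.076, -0.834, 0]
    - [0.076, -0.834, 0]
    - [0.076, -0.834, 0]
    - [0.076, -0.834, 0]
    - [0.076, -0.834, 0]
    - [0.076, -0.834, 0]
    - [0.076, -0.834, -0.14]
    - [0.076, -0.834, -0.28]
    - [0.076, -0.834, -0.28]
    - [0.076, -0.834, -0.28]
  dr:
    - [0, 0, 0]
    - [0, 0, 0]
    - [0, 0, 0]
    - [0, 0, 0]
    - [0, 0, 0]
    - [0, 0, 0]
    - [0, 0, 0]
    - [0, 0, 0]
    - [0, 0, 0]
    - [0, 0, 0]
  gripper: [0, 0, 0, 0, 0, 0, 0, 0, 0, 0]

```text
clock: 23.63
eef_pos: [538.9, -74.9, 158.5]
eef_rot: [-3.142, -0.003, 2.9]
wrist_force: [0.1, 0.1, -0.2]
finger_gap: 29.7
finger_force: 25.0
```

```bash
python3 - <<'E'
from h import *
np.set_printoptions(precision=3,suppress=True)
img,m=look("wrist","w10"); s=read_state(); print(s['finger_gap'])
b=s['eef_pos'][2]-104+16
print(mailer(img,m,'yellow',s['eef_pos'][:2],z=b,half=60))
E
```

```text
TCP [538.9 -74.9 158.5] [-3.142 -0.003  2.9  ] t 23.6
29.8594706163709
{'body': (array([530.458, -73.301]), np.float64(94.41134130367873), np.float64(30.35257246322283), np.float64(-0.23317978762485764)), 'label': (array([504.529, -64.779]), np.float64(49.5), np.float64(35.0)), 'c_from_label': array([531.285, -71.134]), 'yaw': np.float64(2.9084128659649355)}
```

carry_out:
  slide:
    - [0.001, -0.008, -0.08]
    - [0.001, -0.008, -0.15]
    - [0.001, -0.008, -0.19]
    - [0.001, -0.008, -0.206]
    - [0.001, -0.008, -0.206]
    - [0.001, -0.008, -0.206]
    - [0.001, -0.008, -0.206]
    - [0.001, -0.008, -0.206]
    - [0.001, -0.008, -0.206]
    - [0.001, -0.008, -0.206]
  dr:
    - [0, 0, 0]
    - [0, 0, 0]
    - [0, 0, 0]
    - [0, 0, 0]
    - [0, 0, 0]
    - [0, 0, 0]
    - [0, 0, 0]
    - [0, 0, 0]
    - [0, 0, 0]
    - [0, 0, 0]
  gripper: [0, 0, 0, 0, 0, 0, 0, 46, 46, 46]

```text
clock: 24.52
eef_pos: [539.5, -77.9, 108.1]
eef_rot: [3.142, 0.001, 2.899]
wrist_force: [-0.1, -0.5, -0.2]
finger_gap: 42.6
finger_force: 0.0
```

carry_out:
  slide:
    - [0, 0, 0]
    - [0, 0, 0.05]
    - [0, 0, 0.2]
    - [0, 0, 0.35]
    - [0, 0, 0.5]
    - [0, 0, 0.6]
    - [0, 0, 0.6]
    - [0, 0, 0.6]
    - [0, 0, 0.6]
    - [0, 0, 0.6]
  dr:
    - [0, 0, 0]
    - [0, 0, 0]
    - [0, 0, 0]
    - [0, 0, 0]
    - [0, 0, 0]
    - [0, 0, 0]
    - [0, 0, 0]
    - [0, 0, 0]
    - [0, 0, 0]
    - [0, 0, 0]
  gripper: [46, 46, 46, 46, 46, 46, 46, 46, 46, 46]

```text
clock: 25.35
eef_pos: [539.0, -77.8, 256.5]
eef_rot: [-3.142, -0.002, 2.899]
wrist_force: [-0.1, 0.4, -0.5]
finger_gap: 43.1
finger_force: 0.0
```

```bash
cat >> h.py <<'E'
PK=dict(red=(554.4,-16.9),yellow=(539.3,-77.1),green=(524.3,-137.3),blue=(509.3,-197.3)); PY=-.244
def label_in_pocket(img,m,n,z=19):
    "label's centre, in the pocket frame (flat and centred: 27.5, 0)"
    u=np.array([np.cos(PY),np.sin(PY)]); v=np.array([-u[1],u[0]]); g=np.array(PK[n])+27.5*u
    w=warp(img,m,z,g,(24,24),6); h=cv2.cvtColor(w,cv2.COLOR_RGB2HSV)
    k=cv2.bitwise_not(mask(w,n,90,20)); k[cv2.inRange(h,(0,0,0),(180,255,70))>0]=0
    k=cv2.morphologyEx(k,cv2.MORPH_OPEN,np.ones((15,15)))
    nl,_,st,ce=cv2.connectedComponentsWithStats(k); i=1+np.argmin(np.linalg.norm(ce[1:]-144,axis=1))
    P=np.array([g[0]+24-ce[i][1]/6,g[1]+24-ce[i][0]/6])-PK[n]
    return P@u,P@v,st[i][2]/6,st[i][3]/6
E
python3 - <<'E'
from h import *
np.set_printoptions(precision=2,suppress=True)
img,m=look("wrist","w11")
for n in('red','yellow','blue'): print(n,np.array(label_in_pocket(img,m,n)))
E
```

```text
TCP [539.  -77.8 256.5] [-3.14 -0.    2.9 ] t 25.4
red [27.01 -0.32 29.67 29.33]
yellow [28.4  -0.46 28.83 28.33]
blue [30.27 -1.12 29.67 29.33]
```

carry_out:
  slide:
    - [-0.31, 0.588, 0]
    - [-0.31, 0.588, 0]
    - [-0.31, 0.588, 0]
    - [-0.31, 0.588, 0]
    - [-0.31, 0.588, 0]
    - [-0.31, 0.588, 0]
  dr:
    - [0, 0, 0.002]
    - [0, 0, 0.002]
    - [0, 0, 0.002]
    - [0, 0, 0.002]
    - [0, 0, 0.002]
    - [0, 0, 0.002]
  gripper: [70, 70, 70, 70, 70, 70]

```text
clock: 25.9
eef_pos: [461.2, 70.4, 257.3]
eef_rot: [-3.141, -0.001, 2.914]
wrist_force: [0.0, 0.2, 0.6]
finger_gap: 66.1
finger_force: 0.0
```

carry_out:
  slide:
    - [-0.31, 0.588, 0]
    - [-0.31, 0.588, 0]
    - [-0.31, 0.588, 0]
    - [-0.31, 0.588, 0]
    - [-0.31, 0.588, 0]
    - [-0.31, 0.588, 0]
    - [-0.31, 0.588, 0]
  dr:
    - [0, 0, 0]
    - [0, 0, 0]
    - [0, 0, 0]
    - [0, 0, 0]
    - [0, 0, 0]
    - [0, 0, 0]
    - [0, 0, 0]
  gripper: [70, 70, 70, 70, 70, 70, 70]

```text
clock: 26.48
eef_pos: [385.1, 215.3, 257.3]
eef_rot: [-3.141, -0.0, 2.911]
wrist_force: [0.4, -0.1, -0.9]
finger_gap: 65.9
finger_force: 0.0
```

```bash
python3 - <<'E'
from h import *
np.set_printoptions(precision=3,suppress=True)
img,m=look("wrist","w12")
print(mailer(img,m,'green',np.array([384,216.])))
E
```

```text
TCP [385.1 215.3 257.3] [-3.141 -0.     2.911] t 26.5
{'body': (array([381.354, 215.686]), np.float64(80.78658424935692), np.float64(30.134148248812327), np.float64(-0.22131446941259225)), 'label': (array([410.225, 209.131]), np.float64(25.75378724150849), np.float64(24.520841908547215)), 'c_from_label': array([383.396, 215.167]), 'yaw': np.float64(-0.22131446941259236)}
```

carry_out:
  slide:
    - [-0.003, 0, -0.15]
    - [-0.003, 0, -0.3]
    - [-0.003, 0, -0.44]
    - [-0.003, 0, -0.55]
    - [-0.003, 0, -0.595]
    - [-0.003, 0, -0.612]
    - [-0.003, 0, -0.612]
    - [-0.003, 0, -0.612]
    - [-0.003, 0, -0.612]
    - [-0.003, 0, -0.612]
  dr:
    - [0, 0, 0]
    - [0, 0, 0]
    - [0, 0, 0]
    - [0, 0, 0]
    - [0, 0, 0]
    - [0, 0, 0]
    - [0, 0, 0]
    - [0, 0, 0]
    - [0, 0, 0]
    - [0, 0, 0]
  gripper: [70, 70, 70, 70, 70, 70, 70, 0, 0, 0]

```text
clock: 27.37
eef_pos: [384.2, 216.1, 105.6]
eef_rot: [3.14, 0.001, 2.911]
wrist_force: [0.8, -0.6, -0.1]
finger_gap: 49.8
finger_force: 0.0
```

carry_out:
  slide:
    - [0, 0, 0]
    - [0, 0, 0]
    - [0, 0, 0]
    - [0, 0, 0]
    - [0, 0, 0.08]
    - [0, 0, 0.22]
    - [0, 0, 0.36]
    - [0, 0, 0.5]
    - [0, 0, 0.5]
    - [0, 0, 0.5]
  dr:
    - [0, 0, 0]
    - [0, 0, 0]
    - [0, 0, 0]
    - [0, 0, 0]
    - [0, 0, 0]
    - [0, 0, 0]
    - [0, 0, 0]
    - [0, 0, 0]
    - [0, 0, 0]
    - [0, 0, 0]
  gripper: [0, 0, 0, 0, 0, 0, 0, 0, 0, 0]

```text
clock: 28.2
eef_pos: [384.0, 216.3, 230.9]
eef_rot: [3.139, 0.003, 2.911]
wrist_force: [0.5, -1.3, -2.0]
finger_gap: 29.5
finger_force: 25.0
```

carry_out:
  slide:
    - [0.28, -0.705, 0]
    - [0.28, -0.705, 0]
    - [0.28, -0.705, 0]
    - [0.28, -0.705, 0]
    - [0.28, -0.705, 0]
    - [0.28, -0.705, 0]
    - [0.28, -0.705, 0]
    - [0.28, -0.705, 0]
    - [0.28, -0.705, 0]
  dr:
    - [0, 0, -0.002]
    - [0, 0, -0.002]
    - [0, 0, -0.002]
    - [0, 0, -0.002]
    - [0, 0, -0.002]
    - [0, 0, -0.002]
    - [0, 0, -0.002]
    - [0, 0, -0.002]
    - [0, 0, -0.002]
  gripper: [0, 0, 0, 0, 0, 0, 0, 0, 0]

```text
clock: 28.95
eef_pos: [453.2, 40.7, 229.0]
eef_rot: [-3.141, -0.001, 2.9]
wrist_force: [0.6, -0.4, -0.5]
finger_gap: 29.3
finger_force: 25.0
```

carry_out:
  slide:
    - [0.28, -0.705, 0]
    - [0.28, -0.705, 0]
    - [0.28, -0.705, 0]
    - [0.28, -0.705, 0]
    - [0.28, -0.705, 0]
    - [0.28, -0.705, 0]
    - [0.28, -0.705, -0.14]
    - [0.28, -0.705, -0.28]
    - [0.28, -0.705, -0.28]
    - [0.28, -0.705, -0.28]
  dr:
    - [0, 0, 0]
    - [0, 0, 0]
    - [0, 0, 0]
    - [0, 0, 0]
    - [0, 0, 0]
    - [0, 0, 0]
    - [0, 0, 0]
    - [0, 0, 0]
    - [0, 0, 0]
    - [0, 0, 0]
  gripper: [0, 0, 0, 0, 0, 0, 0, 0, 0, 0]

```text
clock: 29.78
eef_pos: [523.3, -135.1, 159.1]
eef_rot: [3.141, -0.003, 2.9]
wrist_force: [-0.2, 0.3, 0.5]
finger_gap: 29.8
finger_force: 25.0
```

```bash
python3 - <<'E'
from h import *
np.set_printoptions(precision=3,suppress=True)
img,m=look("wrist","w13"); s=read_state(); print(s['finger_gap'])
b=s['eef_pos'][2]-104+16
print(mailer(img,m,'green',s['eef_pos'][:2],z=b,half=60))
E
```

```text
TCP [ 523.3 -135.1  159.1] [ 3.141 -0.003  2.9  ] t 29.8
29.78048414530065
{'body': (array([ 520.231, -134.716]), np.float64(81.52108575138794), np.float64(29.448478672559634), np.float64(-0.23255697295996594)), 'label': (array([ 488.783, -124.758]), np.float64(49.25), np.float64(34.25)), 'c_from_label': array([ 515.543, -131.096]), 'yaw': np.float64(2.9090356806298274)}
```

carry_out:
  slide:
    - [0.003, -0.004, -0.08]
    - [0.003, -0.004, -0.15]
    - [0.003, -0.004, -0.19]
    - [0.003, -0.004, -0.206]
    - [0.003, -0.004, -0.206]
    - [0.003, -0.004, -0.206]
    - [0.003, -0.004, -0.206]
    - [0.003, -0.004, -0.206]
    - [0.003, -0.004, -0.206]
    - [0.003, -0.004, -0.206]
  dr:
    - [0, 0, 0]
    - [0, 0, 0]
    - [0, 0, 0]
    - [0, 0, 0]
    - [0, 0, 0]
    - [0, 0, 0]
    - [0, 0, 0]
    - [0, 0, 0]
    - [0, 0, 0]
    - [0, 0, 0]
  gripper: [0, 0, 0, 0, 0, 0, 0, 46, 46, 46]

```text
clock: 30.67
eef_pos: [524.5, -137.5, 108.6]
eef_rot: [-3.142, 0.001, 2.899]
wrist_force: [0.3, -0.6, -0.9]
finger_gap: 42.7
finger_force: 0.0
```

carry_out:
  slide:
    - [0, 0, 0]
    - [0, 0, 0.05]
    - [0, 0, 0.2]
    - [0, 0, 0.35]
    - [0, 0, 0.5]
    - [0, 0, 0.6]
    - [0, 0, 0.6]
    - [0, 0, 0.6]
    - [0, 0, 0.6]
    - [0, 0, 0.6]
  dr:
    - [0, 0, 0]
    - [0, 0, 0]
    - [0, 0, 0]
    - [0, 0, 0]
    - [0, 0, 0]
    - [0, 0, 0]
    - [0, 0, 0]
    - [0, 0, 0]
    - [0, 0, 0]
    - [0, 0, 0]
  gripper: [46, 46, 46, 46, 46, 46, 46, 46, 46, 46]

```text
clock: 31.5
eef_pos: [524.0, -137.3, 257.0]
eef_rot: [3.141, -0.002, 2.899]
wrist_force: [-0.2, 1.0, -0.4]
finger_gap: 43.4
finger_force: 0.0
```

```bash
python3 - <<'E'
from h import *
np.set_printoptions(precision=2,suppress=True)
img,m=look("wrist","w14")
for n in('red','yellow','green','blue'): print(n,np.array(label_in_pocket(img,m,n)))
img,m=look("top","t14"); c=np.array([626.,260]); w=warp(img,m,15,c,(50,110),4)
h=cv2.cvtColor(w,cv2.COLOR_RGB2HSV); k=cv2.morphologyEx(cv2.inRange(h,(0,0,0),(180,255,45)),cv2.MORPH_OPEN,np.ones((9,9)))
print("handle",rect(k,c,(50,110),4))
# spatula pocket (grey floor, z=3)
c=np.array([452.,-90]); w=warp(img,m,3,c,(50,115),4); g=cv2.inRange(cv2.cvtColor(w,cv2.COLOR_RGB2GRAY),0,105)
print("pocket",rect(cv2.morphologyEx(g,cv2.MORPH_OPEN,np.ones((25,25))),c,(50,115),4))
E
```

```text
TCP [ 524.  -137.3  257. ] [ 3.14 -0.    2.9 ] t 31.5
red [26.98 -0.34 29.83 29.33]
yellow [28.38 -0.55 29.   28.67]
green [30.22  0.32 48.   48.  ]
blue [30.36 -1.1  29.33 29.17]
TCP [ 524.1 -137.3  257. ] [ 3.14 -0.    2.9 ] t 31.6
handle (array([626.44, 227.13]), np.float64(99.04481349458248), np.float64(14.30472922515181), np.float64(-1.527965490874725))
pocket (array([ 452.  , -101.25]), np.float64(207.25), np.float64(99.75), np.float64(-1.5707963267948966))
```

carry_out:
  slide:
    - [0.18, 0.76, 0]
    - [0.18, 0.76, 0]
    - [0.18, 0.76, 0]
    - [0.18, 0.76, 0]
    - [0.18, 0.76, 0]
    - [0.18, 0.76, 0]
    - [0.18, 0.76, 0]
    - [0.18, 0.76, 0]
    - [0.18, 0.76, 0]
    - [0.18, 0.76, 0]
  dr:
    - [0, 0, -0.18]
    - [0, 0, -0.18]
    - [0, 0, -0.18]
    - [0, 0, -0.18]
    - [0, 0, -0.18]
    - [0, 0, -0.18]
    - [0, 0, -0.18]
    - [0, 0, -0.18]
    - [0, 0, -0.18]
    - [0, 0, -0.18]
  gripper: [50, 50, 50, 50, 50, 50, 50, 50, 50, 50]

```text
clock: 32.43
eef_pos: [569.3, 52.7, 257.3]
eef_rot: [-3.14, -0.0, 1.761]
wrist_force: [-0.7, 0.4, 0.4]
finger_gap: 46.9
finger_force: 0.0
```

carry_out:
  slide:
    - [0.18, 0.76, 0]
    - [0.18, 0.76, 0]
    - [0.18, 0.76, 0]
    - [0.18, 0.76, 0]
    - [0.18, 0.76, 0]
    - [0.18, 0.76, 0]
    - [0.18, 0.76, 0]
  dr:
    - [0, 0, -0.025]
    - [0, 0, -0.025]
    - [0, 0, -0.025]
    - [0, 0, -0.025]
    - [0, 0, -0.025]
    - [0, 0, -0.025]
    - [0, 0, -0.025]
  gripper: [50, 50, 50, 50, 50, 50, 50]

```text
clock: 33.02
eef_pos: [614.1, 243.9, 256.6]
eef_rot: [-3.14, 0.001, 1.613]
wrist_force: [-0.5, -0.1, 0.8]
finger_gap: 46.7
finger_force: 0.0
```

```bash
python3 - <<'E'
from h import *
np.set_printoptions(precision=3,suppress=True)
img,m=look("wrist","w15"); c=np.array([626.,240]); w=warp(img,m,15,c,(60,120),3)
h=cv2.cvtColor(w,cv2.COLOR_RGB2HSV); k=cv2.morphologyEx(cv2.inRange(h,(0,0,0),(180,255,40)),cv2.MORPH_OPEN,np.ones((9,9)))
print("handle",rect(k,c,(60,120),3))
i0=cv2.imread("pics/top0.png"); mt=camera_model("top"); k=np.zeros((482,642),np.uint8)
cv2.floodFill(i0,k,(372,304),0,(6,)*3,(6,)*3,4|cv2.FLOODFILL_FIXED_RANGE|cv2.FLOODFILL_MASK_ONLY|(255<<8))
c=np.array([452.,-90]); w=warp(k[1:-1,1:-1],mt,3,c,(60,115),4)
print("pocket",rect(cv2.inRange(w,128,255),c,(60,115),4))
E
```

```text
TCP [614.1 243.9 256.6] [-3.14   0.001  1.613] t 33.0
handle (array([626.297, 229.282]), np.float64(99.57349119625046), np.float64(12.875181555329142), np.float64(-1.5270741354731687))
pocket (array([449.304, -86.457]), np.float64(180.19504237766265), np.float64(32.63820813400665), np.float64(-1.8224863237422677))
```

View pics/w15.png

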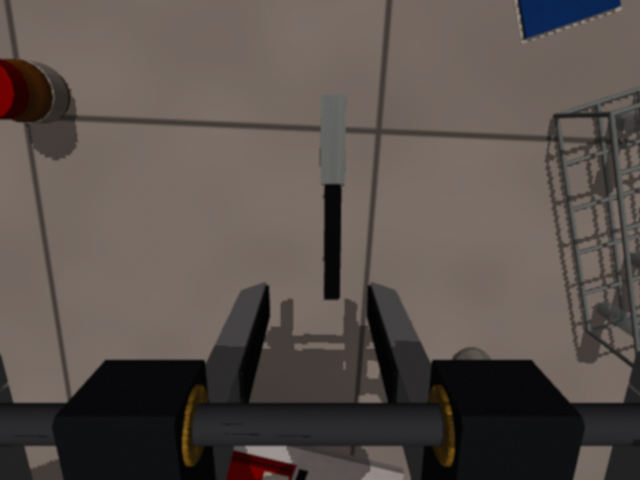

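The wrist view shows the spatula with its handle from (333,298) to (333,185) and its blade up to (333,95), clear all round. Next I'll pick it up.

carry_out:
  slide:
    - [0.046, -0.002, -0.15]
    - [0.046, -0.002, -0.3]
    - [0.046, -0.002, -0.44]
    - [0.046, -0.002, -0.55]
    - [0.046, -0.002, -0.595]
    - [0.046, -0.002, -0.612]
    - [0.046, -0.002, -0.612]
    - [0.046, -0.002, -0.612]
    - [0.046, -0.002, -0.612]
    - [0.046, -0.002, -0.612]
  dr:
    - [0, 0, 0]
    - [0, 0, 0]
    - [0, 0, 0]
    - [0, 0, 0]
    - [0, 0, 0]
    - [0, 0, 0]
    - [0, 0, 0]
    - [0, 0, 0]
    - [0, 0, 0]
    - [0, 0, 0]
  gripper: [50, 50, 50, 50, 50, 50, 50, 0, 0, 0]

```text
clock: 33.9
eef_pos: [626.4, 242.2, 106.9]
eef_rot: [3.139, -0.001, 1.611]
wrist_force: [-0.8, 0.4, -0.6]
finger_gap: 30.5
finger_force: 0.0
```

carry_out:
  slide:
    - [0, 0, 0]
    - [0, 0, 0]
    - [0, 0, 0]
    - [0, 0, 0]
    - [0, 0, 0.08]
    - [0, 0, 0.22]
    - [0, 0, 0.36]
    - [0, 0, 0.5]
    - [0, 0, 0.5]
    - [0, 0, 0.5]
  dr:
    - [0, 0, 0]
    - [0, 0, 0]
    - [0, 0, 0]
    - [0, 0, 0]
    - [0, 0, 0]
    - [0, 0, 0]
    - [0, 0, 0]
    - [0, 0, 0]
    - [0, 0, 0]
    - [0, 0, 0]
  gripper: [0, 0, 0, 0, 0, 0, 0, 0, 0, 0]

```text
clock: 34.73
eef_pos: [626.3, 242.3, 232.2]
eef_rot: [3.138, -0.001, 1.611]
wrist_force: [0.3, -0.0, -0.9]
finger_gap: 13.9
finger_force: 25.0
```

carry_out:
  slide:
    - [-0.36, -0.7, 0]
    - [-0.36, -0.7, 0]
    - [-0.36, -0.7, 0]
    - [-0.36, -0.7, 0]
    - [-0.36, -0.7, 0]
    - [-0.36, -0.7, 0]
    - [-0.36, -0.7, 0]
    - [-0.36, -0.7, 0]
    - [-0.36, -0.7, 0]
  dr:
    - [0, 0, -0.045]
    - [0, 0, -0.045]
    - [0, 0, -0.045]
    - [0, 0, -0.045]
    - [0, 0, -0.045]
    - [0, 0, -0.045]
    - [0, 0, -0.045]
    - [0, 0, -0.045]
    - [0, 0, -0.045]
  gripper: [0, 0, 0, 0, 0, 0, 0, 0, 0]

```text
clock: 35.48
eef_pos: [536.1, 67.9, 229.4]
eef_rot: [-3.141, 0.0, 1.329]
wrist_force: [0.1, -0.3, -0.9]
finger_gap: 13.5
finger_force: 25.0
```

carry_out:
  slide:
    - [-0.36, -0.7, 0]
    - [-0.36, -0.7, 0]
    - [-0.36, -0.7, 0]
    - [-0.36, -0.7, 0]
    - [-0.36, -0.7, 0]
    - [-0.36, -0.7, 0]
    - [-0.36, -0.7, -0.14]
    - [-0.36, -0.7, -0.28]
    - [-0.36, -0.7, -0.28]
    - [-0.36, -0.7, -0.28]
  dr:
    - [0, 0, 0]
    - [0, 0, 0]
    - [0, 0, 0]
    - [0, 0, 0]
    - [0, 0, 0]
    - [0, 0, 0]
    - [0, 0, 0]
    - [0, 0, 0]
    - [0, 0, 0]
    - [0, 0, 0]
  gripper: [0, 0, 0, 0, 0, 0, 0, 0, 0, 0]

```text
clock: 36.32
eef_pos: [446.0, -107.1, 159.5]
eef_rot: [-3.138, -0.0, 1.329]
wrist_force: [-0.2, 0.1, 1.2]
finger_gap: 13.6
finger_force: 25.0
```

```bash
python3 - <<'E'
from h import *
img,m=look("wrist","w16"); s=read_state(); print(s['finger_gap'])
E
```

```text
TCP [ 446.  -107.1  159.5] [-3.138 -0.     1.329] t 36.3
13.540643863631391
```

View pics/w16.png

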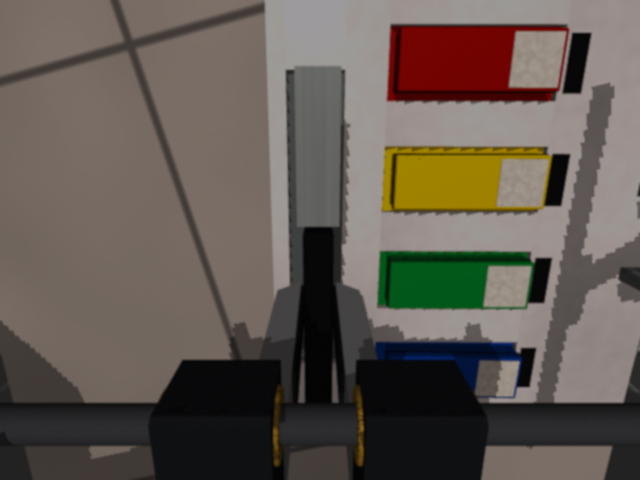

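carry_out:
  slide:
    - [-0.006, 0, -0.08]
    - [-0.006, 0, -0.15]
    - [-0.006, 0, -0.19]
    - [-0.006, 0, -0.205]
    - [-0.006, 0, -0.205]
    - [-0.006, 0, -0.205]
    - [-0.006, 0, -0.205]
    - [-0.006, 0, -0.205]
    - [-0.006, 0, -0.205]
    - [-0.006, 0, -0.205]
  dr:
    - [0, 0, 0]
    - [0, 0, 0]
    - [0, 0, 0]
    - [0, 0, 0]
    - [0, 0, 0]
    - [0, 0, 0]
    - [0, 0, 0]
    - [0, 0, 0]
    - [0, 0, 0]
    - [0, 0, 0]
  gripper: [0, 0, 0, 0, 0, 0, 0, 32, 32, 32]

```text
clock: 37.2
eef_pos: [444.5, -108.0, 109.3]
eef_rot: [3.141, 0.0, 1.328]
wrist_force: [-0.2, 0.0, -0.2]
finger_gap: 28.5
finger_force: 0.0
```

carry_out:
  slide:
    - [0, 0, 0]
    - [0, 0, 0.05]
    - [0, 0, 0.2]
    - [0, 0, 0.35]
    - [0, 0, 0.5]
    - [-0.1, -0.1, 0.6]
    - [-0.2, -0.2, 0.7]
    - [-0.2, -0.2, 0.8]
    - [-0.2, -0.2, 0.8]
    - [-0.2, -0.2, 0.8]
  dr:
    - [0, 0, 0]
    - [0, 0, 0]
    - [0, 0, 0]
    - [0, 0, 0]
    - [0, 0, 0]
    - [0, 0, 0]
    - [0, 0, 0]
    - [0, 0, 0]
    - [0, 0, 0]
    - [0, 0, 0]
  gripper: [32, 32, 32, 32, 32, 32, 32, 32, 32, 32]

```text
clock: 38.03
eef_pos: [394.4, -158.2, 309.9]
eef_rot: [3.139, 0.001, 1.327]
wrist_force: [0.6, -0.4, -0.9]
finger_gap: 30.0
finger_force: 0.0
```

```bash
python3 - <<'E'
from h import *
np.set_printoptions(precision=2,suppress=True)
img,m=look("wrist","w17")
for n in('red','yellow','green','blue'): print(n,np.array(label_in_pocket(img,m,n)))
w=warp(img,m,15,np.array([500.,-100]),(100,130),3); cv2.imwrite("pics/c17.png",w[:,:,::-1])
print("bar pad guess px",w2px(m,(590,-121,93)))
E
```

```text
TCP [ 394.4 -158.2  309.9] [3.14 0.   1.33] t 38.0
red [26.89 -5.05 20.33 27.17]
yellow [28.38 -0.55 29.33 28.5 ]
green [30.33 -0.79 48.   48.  ]
blue [30.   -8.11 38.   48.  ]
bar pad guess px [[571.47 120.95]]
```

View pics/w17.png

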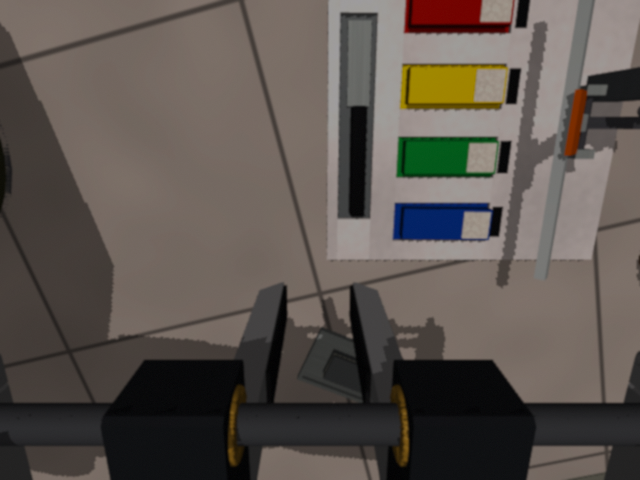

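The wrist view shows all four mailers in their pockets with labels at the striped ends. The spatula is in the long compartment from (357,15) to (357,215), the grey mailer is in the returns tray at (345,370), and the bar pad is at (577,122). Everything is laid, so the bar is next.

carry_out:
  slide:
    - [0.72, 0.15, -0.04]
    - [0.72, 0.15, -0.04]
    - [0.72, 0.15, -0.04]
    - [0.72, 0.15, -0.04]
    - [0.72, 0.15, -0.04]
    - [0.72, 0.15, -0.04]
    - [0.72, 0.15, -0.04]
    - [0.72, 0.15, -0.04]
    - [0.72, 0.15, -0.04]
    - [0.72, 0.15, -0.04]
  dr:
    - [0, 0, -0.19]
    - [0, 0, -0.19]
    - [0, 0, -0.19]
    - [0, 0, -0.19]
    - [0, 0, -0.19]
    - [0, 0, -0.19]
    - [0, 0, -0.19]
    - [0, 0, -0.19]
    - [0, 0, -0.19]
    - [0, 0, -0.19]
  gripper: [0, 0, 0, 0, 0, 0, 0, 0, 0, 0]

```text
clock: 38.92
eef_pos: [574.5, -119.6, 296.8]
eef_rot: [-3.14, 0.003, 0.128]
wrist_force: [0.2, 0.1, -0.2]
finger_gap: 0.6
finger_force: 0.0
```

carry_out:
  slide:
    - [0, 0, 0]
    - [0, 0, 0]
    - [0, 0, 0]
    - [0, 0, 0]
    - [0, 0, 0]
  dr:
    - [0, 0, -0.06]
    - [0, 0, -0.06]
    - [0, 0, -0.06]
    - [0, 0, -0.06]
    - [0, 0, -0.06]
  gripper: [0, 0, 0, 0, 0]

```text
clock: 39.33
eef_pos: [574.4, -119.9, 297.4]
eef_rot: [-3.142, 0.002, -0.238]
wrist_force: [0.1, 0.7, -0.9]
finger_gap: 0.5
finger_force: 0.0
```

```bash
python3 - <<'E'
from h import *
np.set_printoptions(precision=2,suppress=True)
img,m=look("wrist","w18"); h=cv2.cvtColor(img,cv2.COLOR_RGB2HSV); k=cv2.inRange(h,(5,150,60),(18,255,255))
k=cv2.morphologyEx(k,cv2.MORPH_OPEN,np.ones((5,5))); n,_,st,ce=cv2.connectedComponentsWithStats(k); i=1+np.argmax(st[1:,4])
P=px2w(m,ce[i],93)[0]; u=np.array([np.cos(PY),np.sin(PY)]); v=np.array([-u[1],u[0]]); d=P-[531.85,-107.1]
print("pad",ce[i],st[i],P,"rel pockets' middle",d@u,d@v)
for n in('red','yellow','green','blue'):
    try: print(n,np.array(label_in_pocket(img,m,n)))
    except Exception: print(n,'-')
print(read_state()['finger_gap'])
E
```

```text
TCP [ 574.4 -119.9  297.4] [-3.14  0.   -0.24] t 39.3
pad [316.06 212.43] [ 286  198   61   30 1722] [ 594.36 -123.14] rel pockets' middle 64.53477864789373 -0.4670565567118935
red [31.47  2.19 48.   48.  ]
yellow [33.07  0.45 48.   48.  ]
green [30.89  7.71 38.67 40.67]
blue [25.18 -8.26 37.83 35.67]
0.44900945641040274
```

View pics/w18.png

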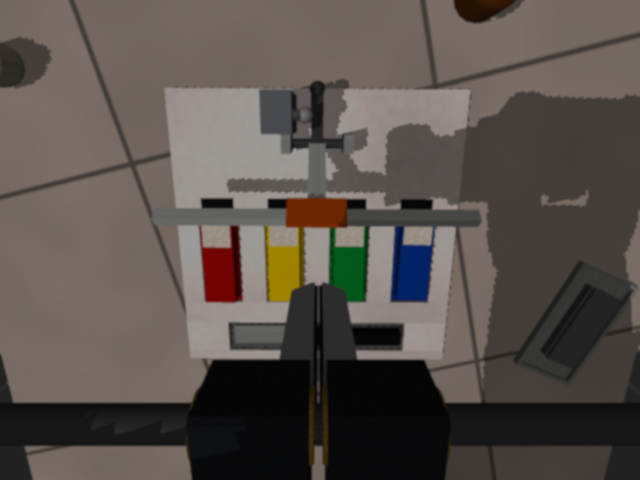

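The pad is at (316,212), about 64 mm ahead of the pockets' middle line. All mailers and the spatula are in place. I'll approach above the pad and press along its arc.

carry_out:
  slide:
    - [0.086, -0.013, -0.12]
    - [0.086, -0.013, -0.24]
    - [0.086, -0.013, -0.34]
    - [0.086, -0.013, -0.37]
    - [0.086, -0.013, -0.37]
    - [0.086, -0.013, -0.37]
    - [0.086, -0.013, -0.37]
  dr:
    - [0, 0, 0]
    - [0, 0, 0]
    - [0, 0, 0]
    - [0, 0, 0]
    - [0, 0, 0]
    - [0, 0, 0]
    - [0, 0, 0]
  gripper: [0, 0, 0, 0, 0, 0, 0]

```text
clock: 39.97
eef_pos: [596.4, -123.7, 208.3]
eef_rot: [3.142, -0.003, -0.242]
wrist_force: [-0.1, 0.5, 0.0]
finger_gap: 0.6
finger_force: 0.0
```

carry_out:
  slide:
    - [0, 0, -0.02]
    - [0, 0, -0.037]
    - [-0.02, 0.005, -0.06]
    - [-0.04, 0.01, -0.082]
    - [-0.062, 0.015, -0.104]
    - [-0.075, 0.018, -0.123]
    - [-0.088, 0.021, -0.142]
    - [-0.101, 0.025, -0.161]
    - [-0.101, 0.025, -0.161]
    - [-0.101, 0.025, -0.161]
  dr:
    - [0, 0, 0]
    - [0, 0, 0]
    - [0, 0, 0]
    - [0, 0, 0]
    - [0, 0, 0]
    - [0, 0, 0]
    - [0, 0, 0]
    - [0, 0, 0]
    - [0, 0, 0]
    - [0, 0, 0]
  gripper: [0, 0, 0, 0, 0, 0, 0, 0, 0, 0]

```text
clock: 40.8
eef_pos: [570.5, -117.4, 166.0]
eef_rot: [3.142, 0.0, -0.243]
wrist_force: [1.1, 0.3, 3.4]
finger_gap: 0.3
finger_force: 1.0
```

carry_out:
  slide:
    - [-0.009, 0.002, -0.02]
    - [-0.018, 0.005, -0.041]
    - [-0.027, 0.007, -0.062]
    - [-0.032, 0.008, -0.078]
    - [-0.036, 0.009, -0.094]
    - [-0.04, 0.01, -0.11]
    - [-0.043, 0.011, -0.12]
    - [-0.043, 0.011, -0.127]
    - [-0.043, 0.011, -0.127]
    - [-0.043, 0.011, -0.127]
  dr:
    - [0, 0, 0]
    - [0, 0, 0]
    - [0, 0, 0]
    - [0, 0, 0]
    - [0, 0, 0]
    - [0, 0, 0]
    - [0, 0, 0]
    - [0, 0, 0]
    - [0, 0, 0]
    - [0, 0, 0]
  gripper: [0, 0, 0, 0, 0, 0, 0, 0, 0, 0]

```text
clock: 41.63
eef_pos: [559.8, -114.6, 134.2]
eef_rot: [-3.142, 0.001, -0.243]
wrist_force: [-1.2, 0.1, 0.9]
finger_gap: 0.7
finger_force: 0.7
```

```bash
python3 - <<'E'
from h import *
img,m=look("scene","s19"); s=read_state(); print(s['wrist_force'])
p=w2px(m,(555,-113,50))[0].astype(int); print(p)
cv2.imwrite("pics/c19.png",cv2.resize(img[p[1]-70:p[1]+70,p[0]-90:p[0]+90,::-1],None,fx=4,fy=4,interpolation=cv2.INTER_CUBIC))
E
```

```text
TCP [ 559.8 -114.6  134.2] [-3.142e+00  1.000e-03 -2.430e-01] t 41.6
[-0.49151018  0.24069159  1.77612836]
[254 252]
```

View pics/c19.png

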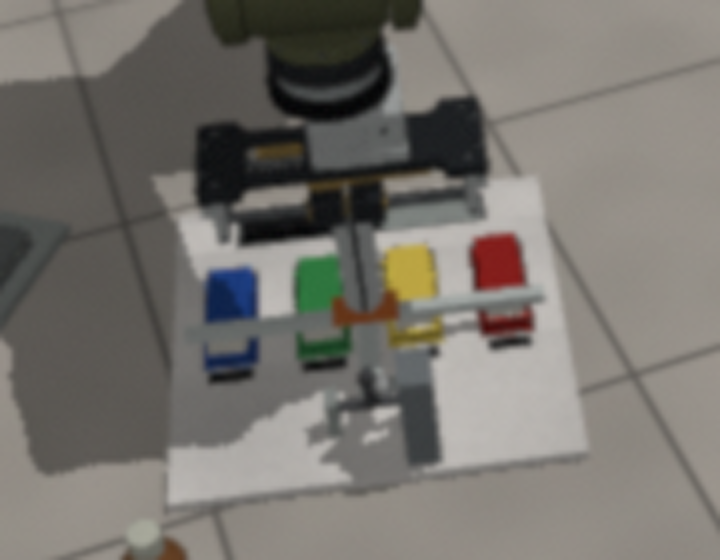

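The bar is near level with the fingertips on the pad at (365,312). I'll press a few millimetres more to be sure it's caught.

carry_out:
  slide:
    - [0, 0, -0.005]
    - [0, 0, -0.01]
    - [0, 0, -0.014]
    - [0, 0, -0.014]
    - [0, 0, -0.014]
  dr:
    - [0, 0, 0]
    - [0, 0, 0]
    - [0, 0, 0]
    - [0, 0, 0]
    - [0, 0, 0]
  gripper: [0, 0, 0, 0, 0]

```text
clock: 42.1
eef_pos: [560.0, -114.6, 132.1]
eef_rot: [3.142, -0.0, -0.243]
wrist_force: [-8.1, 2.0, 16.6]
finger_gap: 0.5
finger_force: 8.2
```

Force has risen to 16.6 N, so the bar is on its stop. I'll lift off and check that it stays down.

carry_out:
  slide:
    - [0, 0, 0.02]
    - [0, 0, 0.08]
    - [0, 0, 0.2]
    - [0, 0, 0.35]
    - [0, 0, 0.5]
    - [0, 0, 0.65]
    - [0, 0, 0.75]
    - [0, 0, 0.75]
    - [0, 0, 0.75]
    - [0, 0, 0.75]
  dr:
    - [0, 0, 0]
    - [0, 0, 0]
    - [0, 0, 0]
    - [0, 0, 0]
    - [0, 0, 0]
    - [0, 0, 0]
    - [0, 0, 0]
    - [0, 0, 0]
    - [0, 0, 0]
    - [0, 0, 0]
  gripper: [0, 0, 0, 0, 0, 0, 0, 0, 0, 0]

```text
clock: 42.93
eef_pos: [559.7, -114.6, 317.2]
eef_rot: [-3.142, 0.002, -0.243]
wrist_force: [0.2, 0.3, -0.2]
finger_gap: 0.4
finger_force: 0.0
```

```bash
python3 - <<'E'
from h import *
img,m=look("wrist","w20"); print(read_state()['wrist_force'])
E
```

```text
TCP [ 559.7 -114.6  317.2] [-3.142e+00  2.000e-03 -2.430e-01] t 42.9
[-0.45651702  0.94251678 -0.95717654]
```

View pics/w20.png

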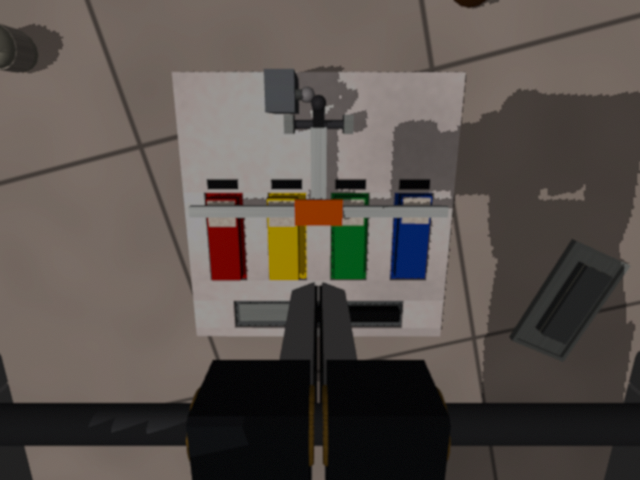

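The bar stays down by itself, with its pad at (318,212) level over the labels. The mailers, spatula and grey mailer are all in place, so I'm handing in.

```bash
python3 -c "
from cell import *
print(sign_off())"
```

```text
the job is handed in; nothing more can be done
None
```

I handed the job in at about 43 s of simulated time: the four coloured mailers and the spatula lie in their compartments, the grey mailer is in the returns tray, and the bar is latched down. The sign-off returned no verdict, so this rests on my last camera view.

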